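# Lay out the coverslipping station on the bench mat

### The arm

A 6-joint arm with a two-finger parallel gripper is mounted at the origin on a cart in front of the work surface, level with it; the furniture and walls round the work are solid. World frame = base frame: x ahead of the robot, y to its left, z up, the work surface at z = 0. Lengths are in m, angles in rad, forces in N, time in s.
With the tool pointing down it reaches from about 0.375 to 0.9 m from the base axis. Payload 3.1 kg.
Tool frame: the origin (TCP) lies at the very end of the fingers, on their centre line; the grasp point (between the pads) lies 19 mm behind it; z points along the fingers, y is the direction in which the jaws open and shut (so a half turn about z gives the same grasp; the last joint's range is limited). The gripper opens to 85 mm and grips with 20 to 120 N. Pads are 22 mm wide; open, the fingers measure 114 mm over their backs; the gripper's body (76 mm by 85 mm) begins 54 mm behind the grasp point. The pads swing forward as they close: fully open they stand 13 mm farther back than shut.
Start: joints at [-0.178, 0.527, 1.433, -0, 1.181, -0.178], TCP at [0.625, 0, 0.231] pointing down, gripper open.
Joint ranges: [-3.08, 3.08], [-0.75, 2.2], [0.22, 2.44], [-1.43, 4.57], [0, 2.65], [-2.85, 2.85]. Speed limits (rad/s): [2.79, 2.79, 3.14, 3.14, 3.14, 3.14].

### API

Orientations are given as a unit quaternion [x, y, z, w].
In Python, from station import * gives the robot as it stands.
- The arm moves only by the tool jog_arm, never from a script. Its argument "motion" is a list of rows, each a list of 5 numbers: the shift along the world's x, y, z in cm, then the turn about the world's z in degrees, then the closure in counts, from 0 (fully open) to 255 (shut). In form: [[tx, ty, tz, yaw, jaw], ...]. A call has 1 to 10 rows; each row shifts and turns the pose as measured when the row begins; what a row does not reach is not made up. A row lasts 1/12 s, in which the tool goes at most 41.7 mm and 7.16 degrees, less where a joint would pass 70% of its speed; a pose out of reach is approached as far as the arm can. A call with a gripper value outside its range is refused whole. The fingers move at their own pace and stop on an object; "squeeze" is the grip in N (left out, the last holds). Time passes only in rows, so rows that do not move let the fingers close. It gives the time, the measured TCP pose, the force and the opening at its end, in the units of the state.
- sense(): the state, without advancing time (a new reading comes with each control period).
- snapshot(name): name is "scene" or "side" or "wrist"; returns a dict with "img" (420x560x3 uint8, red, green, blue), "depth" (420x560 float32, m along the optical axis (not along the pixel's ray), 0 where there is no reading), "intrinsics" (3x3 intrinsics, pixels), "eye" and "attitude" of the camera in the world. Camera axes: x right, y down, z forward; pixel columns grow to the right and rows downward; lengths in m; the calibration is good to about 2 mm. A picture is of the moment at which its call begins.
- sign_off(): hands the job in, once; it reports no verdict.
The state is a dict: "t": time; "q": joint angles; "qd": joint speeds; "tau": joint torques, N m; "tcp_pos": TCP position; "tool_rot": TCP orientation; "force": force on the tool from outside, world axes, zero at the start; "ft_torque": the same for the moment, N m; "finger_gap": opening from 0.0 (shut) to 1.0 (fully open).
Only numpy, scipy, OpenCV 4.12 (cv2) and the standard library are available. Lean on these libraries where they do the work, as an engineer would, in place of code of your own. Each camera call takes 0.05 s, during which the arm holds its last target.

### The job

Lay out the coverslipping station on the dark bench mat, round the two jars that stand on its back rings: stand the short oil bottle upright in the middle of the ring between the jars, stand the tall dropper bottle upright in the middle of the printed frame in front of the square staining jar, and lay the slide mailer flat in the middle of the frame in front of the round screw-lid jar, lengthwise in the frame. Then put the box of cover glasses on top of the mailer, flat, centred and lengthwise along it. Do not shift or tip the two jars, and leave the eraser and the tape roll where they are.

Things in the scene. Friction and masses are not known exactly. Their poses are not given: they have to be found in the camera images.
- bench_mat: Dark rubber mat, 240 (x) x 300 (y) x 3 mm, fixed. Origin: centre of its underside; z up, x to its back edge (away from the robot), y to its left. Printed flat in white: a back row of 74 mm rings centred at x = +58, y = +95, 0, -95 mm (the jars stand on the outer two); in front of the outer rings two empty frames, 112 (x) x 64 (y) mm, centred at x = -58, y = +95 and -95 mm.
- stain_jar_center (a point): Centre (half-way up) of the square glass staining jar, 48 x 48 x 101 mm with its knobbed lid; loose, 0.3 kg, upright on the left or the right back ring (up to 6 mm off its centre). z is its upright axis.
- screw_jar_center (a point): Centre (half-way up) of the round jar with a white screw lid, 52 mm diameter, 80 mm tall; loose, 0.3 kg, upright on the other outer back ring. z is its upright axis. (Fixed obstacles: behind it on the right a clipboard leaning on a stand, 290 mm tall, at x 0.67 to 0.84, y -0.20 to 0.03 m; on the far left from y = 0.48 m a cabinet 180 mm above the table with a storage box up to 410 mm.)
- mailer_center (a point): Centre (half-way up) of the flat white ribbed slide mailer, 36 (x) x 86 (y) x 9 mm, lying flat on the table right of the mat; y is its long axis, z up. Grasp across the 36 mm.
- cover_box_center (a point): Centre (half-way up) of the small white box of cover glasses, 31 (x) x 63 (y) x 18 mm, lying flat on the table right of the mat, thicker and shorter than the mailer; y is its long axis, z up. Grasp across the 31 mm.
- oil_bottle_center (a point): Centre (half-way up) of the short oil bottle with a cylindrical black cap, standing on the table right of the mat: 72 mm tall in all, round body 29 mm diameter up to 50 mm above its base, cap 19 mm diameter above. z is its upright axis.
- dropper_center (a point): Centre (half-way up) of the tall dropper bottle with a black rubber teat, standing on the table right of the mat: 100 mm tall in all, round body 32 mm diameter up to 62 mm above its base, neck and teat narrower above. z is its upright axis.
- eraser_b: Eraser in a card sleeve, 22 x 48 x 12 mm, lying on the table at the front right, near the table edge; a bystander. Origin: centre of its underside.
- tape_b: Roll of label tape lying flat, 56 mm diameter, 18 mm tall, on the table at the far right; a bystander. Origin: centre of its underside.

How it is judged:
By the outcome, as a careful person would: the job done as asked, in the order asked, and still so for the second after the job is handed in, with the robot touching nothing.
It also fails if it takes over 128 s, if anything falls off the work surface, if the arm or the gripper's body presses on something with over 40 N, if the wrist force passes 120 N, or if a joint passes its speed limit or range.

## Working session

There is one attempt and no reset: what is moved stays moved. The work goes in short steps, Python scripts to look and compute and a tool call to move; the robot and the scene stay as the last step left them, time stands still between calls to the robot, and variables do not carry over. Pictures are saved under pics/ and viewed, and the job is handed in when it is done.

Besides the shell and the picture viewer there is one more tool, called after "Call:" as name(argument=value, ...) on one line, values as JSON. jog_arm: Moves the arm, as the interface text tells. Its arguments: {"type":"object","properties":{"motion":{"type":"array","items":{"type":"array","items":{"type":"number"}}},"squeeze":{"type":"number"}},"required":["motion"]}

```bash
ls; mkdir -p pics; python3 - <<'E'
from station import *
import cv2,numpy as np
s=sense();print({k:np.round(v,3) for k,v in s.items()})
for n in ["scene","side","wrist"]:
    c=snapshot(n);cv2.imwrite(f"pics/a_{n}.png",cv2.cvtColor(c["img"],cv2.COLOR_RGB2BGR))
    np.savez(f"pics/a_{n}.npz",**c)
    print(n,np.round(c["eye"],3),np.round(c["attitude"],3).tolist(),np.round(c["intrinsics"],1).tolist())
E
```

```text
pics
{'t': np.float64(0.0), 'q': array([-0.179,  0.528,  1.434,  0.   ,  1.181, -0.179]), 'qd': array([-0.   , -0.002, -0.   , -0.   , -0.   ,  0.002]), 'tau': array([ 0.0000e+00, -4.4234e+01, -1.7802e+01, -0.0000e+00,  8.0000e-03,
        0.0000e+00]), 'tcp_pos': array([0.624, 0.   , 0.23 ]), 'tool_rot': array([ 0.707,  0.707, -0.001, -0.001]), 'force': array([-0.393,  0.303,  0.599]), 'ft_torque': array([0.04 , 0.027, 0.01 ]), 'finger_gap': np.float64(0.999)}
scene [-0.151 -0.715  0.474] [0.783, -0.314, 0.205, -0.497] [[407.4, 0.0, 283.0], [0.0, 407.4, 211.8], [0.0, 0.0, 1.0]]
side [ 0.321 -1.158  0.482] [0.821, -0.056, 0.04, -0.567] [[434.0, 0.0, 272.5], [0.0, 434.0, 209.5], [0.0, 0.0, 1.0]]
wrist [0.626 0.078 0.374] [0.988, 0.0, -0.001, 0.155] [[292.6, 0.0, 277.3], [0.0, 292.6, 206.1], [0.0, 0.0, 1.0]]
```

View pics/a_scene.png

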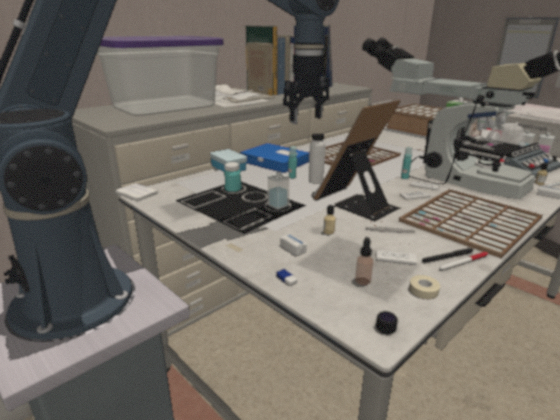

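View pics/a_side.png

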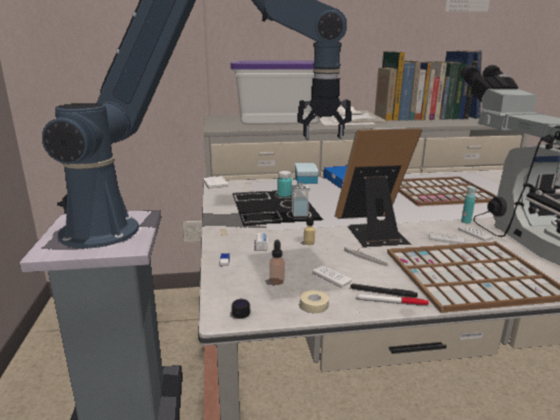

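View pics/a_wrist.png

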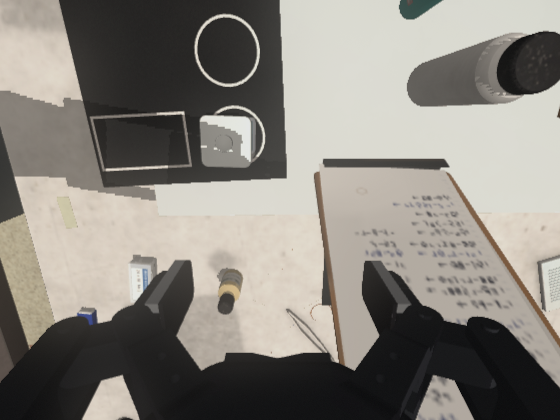

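```bash
cat > h.py <<'E'
from station import *
import cv2,numpy as np
from scipy.spatial.transform import Rotation as R
def snap(n,tag):
    c=snapshot(n);cv2.imwrite(f"pics/{tag}.png",cv2.cvtColor(c["img"],cv2.COLOR_RGB2BGR));np.savez(f"pics/{tag}.npz",**c);return c
def load(tag): return dict(np.load(f"pics/{tag}.npz"))
def rays(c,uv):
    uv=np.atleast_2d(np.array(uv,float));d=np.c_[uv,np.ones(len(uv))]@np.linalg.inv(c["intrinsics"]).T
    return d@R.from_quat(c["attitude"]).as_matrix().T
def plane(c,uv,z):
    d=rays(c,uv);return c["eye"]+d*((z-c["eye"][2])/d[:,2])[:,None]
def cloud(c):
    v,u=np.mgrid[:420,:560];d=rays(c,np.c_[u.ravel(),v.ravel()])
    P=c["eye"]+d*c["depth"].ravel()[:,None];P[c["depth"].ravel()==0]=np.nan
    return P.reshape(420,560,3)
def proj(c,p):
    q=(np.atleast_2d(p)-c["eye"])@R.from_quat(c["attitude"]).as_matrix()@c["intrinsics"].T
    return q[:,:2]/q[:,2:]
def crop(tag,u0,v0,u1,v1,s,out):
    im=cv2.imread(f"pics/{tag}.png")[v0:v1,u0:u1];cv2.imwrite(f"pics/{out}.png",cv2.resize(im,None,fx=s,fy=s,interpolation=cv2.INTER_CUBIC))
E
python3 - <<'E'
from h import *
for n in ["a_scene","a_side","a_wrist"]:
    c=load(n);P=cloud(c)
    g=c["img"].max(2)
    # table-ish height objects
    m=(P[...,2]>0.006)&(P[...,2]<0.13)&(P[...,0]>0.3)&(P[...,0]<0.95)&(P[...,1]<0.4)&(P[...,1]>-.75)
    k,l,st,ce=cv2.connectedComponentsWithStats(m.astype(np.uint8))
    for i in range(1,k):
        if st[i,4]>40:
            q=P[l==i];print(n,st[i].tolist(),np.round(np.percentile(q,3,0),3),np.round(np.percentile(q,97,0),3))
    mt=(g<40)&(abs(P[...,2])<.012)&(P[...,0]>.3)&(P[...,0]<.9)
    q=P[mt];print('mat',np.round(np.nanpercentile(q,[1,50,99],axis=0),3).tolist())
crop("a_scene",170,150,470,340,2.6,"s1");crop("a_side",190,150,440,330,3,"s2")
E
```

```text
a_scene [248, 143, 143, 72, 4294] [ 0.555 -0.163  0.009] [0.893 0.376 0.123]
a_scene [220, 152, 27, 39, 743] [0.535 0.213 0.009] [0.7   0.395 0.084]
a_scene [130, 188, 28, 12, 169] [0.301 0.353 0.007] [0.368 0.398 0.015]
a_scene [400, 191, 29, 7, 127] [ 0.886 -0.204  0.007] [ 0.948 -0.153  0.011]
a_scene [399, 196, 134, 73, 2450] [ 0.65  -0.495  0.006] [ 0.937 -0.241  0.014]
a_scene [324, 204, 12, 29, 275] [ 0.546 -0.164  0.008] [ 0.567 -0.143  0.072]
a_scene [378, 226, 36, 5, 76] [ 0.658 -0.293  0.006] [ 0.709 -0.227  0.009]
a_scene [280, 233, 28, 21, 345] [ 0.418 -0.178  0.007] [ 0.45  -0.118  0.024]
a_scene [355, 237, 19, 46, 602] [ 0.431 -0.351  0.009] [ 0.452 -0.325  0.096]
a_scene [422, 247, 52, 14, 227] [ 0.6   -0.438  0.006] [ 0.714 -0.384  0.014]
a_scene [377, 250, 40, 13, 354] [ 0.539 -0.371  0.007] [ 0.599 -0.299  0.011]
a_scene [277, 268, 21, 16, 181] [ 0.327 -0.249  0.007] [ 0.348 -0.206  0.013]
a_scene [410, 275, 31, 22, 514] [ 0.48  -0.463  0.007] [ 0.531 -0.413  0.019]
a_scene [376, 311, 23, 21, 385] [ 0.343 -0.462  0.007] [ 0.372 -0.432  0.027]
mat [[0.344, -0.459, 0
[... 1245 characters left out ...]
0.801, 0.244, 0.012]]
a_wrist [400, 0, 44, 20, 547] [0.757 0.175 0.007] [0.776 0.188 0.06 ]
a_wrist [407, 34, 101, 73, 3699] [0.776 0.086 0.013] [0.794 0.13  0.129]
a_wrist [200, 116, 57, 52, 2745] [0.554 0.03  0.039] [0.599 0.073 0.103]
a_wrist [314, 159, 196, 107, 16004] [ 0.675 -0.053  0.015] [0.836 0.021 0.127]
a_wrist [128, 257, 29, 46, 888] [ 0.422 -0.169  0.008] [ 0.453 -0.115  0.025]
a_wrist [218, 271, 25, 44, 793] [ 0.549 -0.154  0.009] [ 0.574 -0.135  0.074]
a_wrist [77, 309, 19, 17, 178] [ 0.332 -0.222  0.006] [ 0.351 -0.201  0.014]
a_wrist [287, 311, 41, 42, 210] [ 0.641 -0.275  0.006] [ 0.697 -0.205  0.01 ]
mat [[0.418, 0.055, 0.002], [0.482, 0.16, 0.004], [0.535, 0.194, 0.006]]
```

View pics/s1.png

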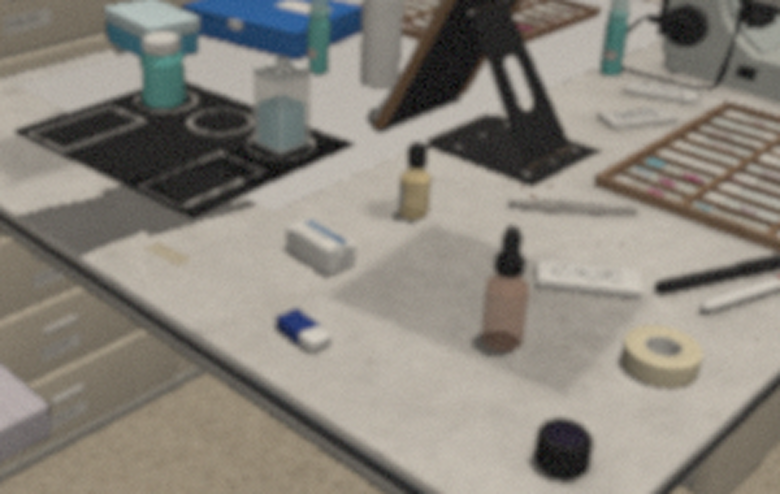

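View pics/s2.png

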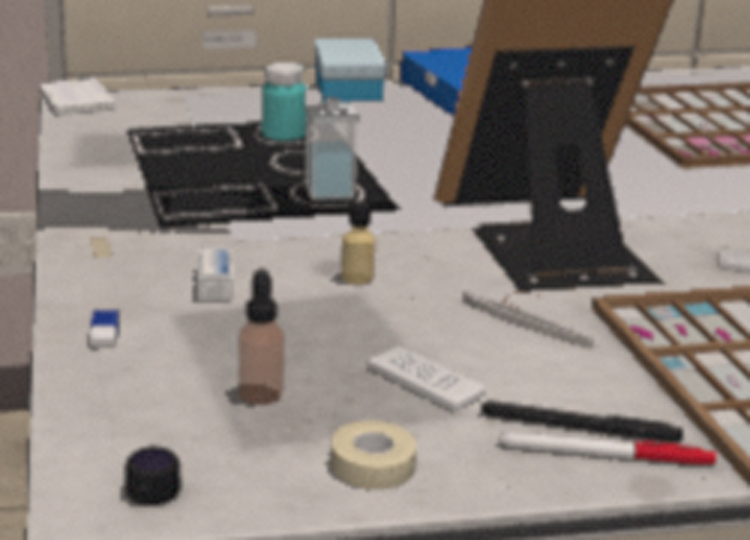

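Call:
jog_arm(motion=[[-4, 1, 2, 0, 0], [-4, 1, 3, 0, 0], [-3, 1, 3, 0, 0], [-2, 1, 2, 0, 0], [0, 0, 0, 0, 0], [0, 0, 0, 0, 0]])

```text
t: 0.65
tcp_pos: [0.4945, 0.0391, 0.3205]
tool_rot: [0.708, 0.707, -0.005, -0.007]
force: [0.9, 0.1, -0.3]
finger_gap: 1.004
```

```bash
python3 - <<'E'
from h import *
c=snap("wrist","b_wrist");print(sense()["tcp_pos"],c["eye"])
E
```

```text
[0.49468097 0.03911285 0.32042594] [0.49814444 0.11703297 0.46391971]
```

View pics/b_wrist.png

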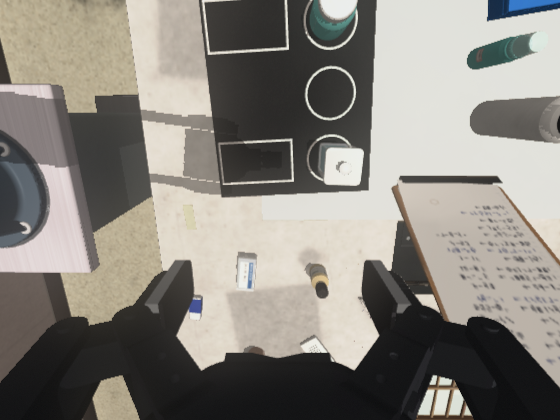

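```bash
cat > mat.py <<'E'
from h import *
def fitmat(c,verbose=True):
    g=c["img"].min(2)
    m=(g>110).astype(np.uint8); 
    k,l,st,ce=cv2.connectedComponentsWithStats(m)
    out=[]
    for i in range(1,k):
        x,y,w,h,a=st[i]
        if w>40 and w<130 and h>35 and h<130 and a<900:
            v,u=np.nonzero(l==i);p=plane(c,np.c_[u,v],.003)[:,:2]
            r=cv2.minAreaRect((p*1000).astype(np.float32))
            out.append((st[i].tolist(),np.round(r[0],1),np.round(r[1],1),round(r[2],2)))
    return out
E
python3 - <<'E'
from mat import *
for o in fitmat(load("b_wrist")):print(*o)
for o in fitmat(load("a_wrist")):print(*o)
E
```

```text
[202, 0, 87, 55, 593] [446.5 232.8] [116.2  66.8] 2.99
[305, 66, 51, 55, 448] [567.5 144.1] [73.4 74.4] 1.55
[219, 138, 75, 47, 505] [456.9  43.3] [115.   68.6] 3.02
[194, 14, 66, 73, 681] [567.1 144.5] [73.5 73.8] 89.96
[90, 111, 102, 60, 561] [456.4  43.4] [115.1  67.7] 3.04
```

```bash
cat > cyl.py <<'E'
from h import *
from scipy.optimize import least_squares
def cyl(tags,c0,r,z0,z1,pad=.012):
    for t in tags:
        P=cloud(load(t)).reshape(-1,3)
        d=np.hypot(P[:,0]-c0[0],P[:,1]-c0[1])
        q=P[(d<r+pad)&(P[:,2]>z0)&(P[:,2]<z1)]
        if len(q)<20: print(t,len(q));continue
        s=least_squares(lambda p:np.hypot(q[:,0]-p[0],q[:,1]-p[1])-r,c0,loss="soft_l1",f_scale=.001)
        print(t,len(q),np.round(s.x*1000,1),"rms",round(1000*np.sqrt(np.mean(s.fun**2)),2))
def rect(tags,c0,rad,z0,z1):
    for t in tags:
        P=cloud(load(t)).reshape(-1,3)
        d=np.hypot(P[:,0]-c0[0],P[:,1]-c0[1])
        q=P[(d<rad)&(P[:,2]>z0)&(P[:,2]<z1)]
        if len(q)<20: print(t,len(q));continue
        r=cv2.minAreaRect((q[:,:2]*1000).astype(np.float32))
        print(t,len(q),np.round(r[0],1),np.round(r[1],1),round(r[2],1),"z",np.round(np.percentile(q[:,2],[50,95])*1000,1))
E
python3 - <<'E'
from cyl import *
T=["a_scene","a_side","a_wrist","b_wrist"]
print("oil");cyl(T,[.558,-.152],.0145,.010,.046)
print("dropper");cyl(T,[.445,-.338],.016,.012,.058)
print("screw");cyl(T,[.562,.239],.026,.01,.06)
print("stain top");rect(T,[.575,.05],.045,.075,.094)
print("box");rect(T,[.435,-.148],.05,.012,.03)
print("mailer");rect(T,[.57,-.336],.055,.0055,.02)
print("eraser");rect(T,[.338,-.226],.035,.0055,.02)
print("tape");rect(T,[.505,-.438],.035,.01,.03)
E
```

```text
oil
a_scene 169 [ 561.7 -149.2] rms 1.98
a_side 153 [ 559.4 -148.7] rms 2.42
a_wrist 435 [ 560.2 -149.9] rms 1.88
b_wrist 266 [ 560.4 -150.1] rms 1.91
dropper
a_scene 363 [ 447.9 -334.3] rms 1.94
a_side 323 [ 446.6 -333.9] rms 1.99
a_wrist 0
b_wrist 29 [ 447.4 -334.4] rms 0.68
screw
a_scene 264 [561.3 239.2] rms 1.84
a_side 211 [558.5 239.5] rms 2.5
a_wrist 0
b_wrist 482 [559.5 239.1] rms 0.42
stain top
a_scene 195 [577.2  49.4] [49.7 51.5] 85.4 z [88.9 91.8]
a_side 152 [574.1  50.1] [52.8 47.5] 88.7 z [89.1 91.9]
a_wrist 2356 [575.9  51.4] [47.8 48.1] 89.1 z [91.3 92.6]
b_wrist 1283 [575.8  51.2] [48.1 48.3] 88.4 z [91.2 92.6]
box
a_scene 283 [ 436.2 -146.8] [65.2 33.9] 84.1 z [22.8 24.4]
a_side 157 [ 435.2 -150.9] [64.4 28.9] 84.0 z [22.3 23.9]
a_wrist 815 [ 436.3 -146.1] [63.  31.5] 84.1 z [24.  25.3]
b_wrist 639 [ 435.8 -146.5] [63.1 31. ] 84.2 z [24.  25.4]
mailer
a_scene 363 [ 573.3 -339.9] [39.  96.1] 35.4 z [ 8.9 10.3]
a_side 337 [ 573.9 -339.7] [40.1 97.9] 34.4 z [ 8.4 10. ]
a_wrist 0
b_wrist 290 [ 566.7 -326.2] [35.7 70.3] 34.7 z [ 9.7 11.2]
eraser
a_scene 186 [ 337.9 -226.5] [47.8 22.3] 82.9 z [11.7 13.3]
a_side 103 [ 336.9 -226.7] [47.4 21.4] 82.7 z [11.  12.5]
a_wrist 183 [ 339.9 -211.7] [23.4 23. ] 80.5 z [12.1 13.9]
b_wrist 263 [ 338.4 -224.5] [47.6 21.4] 82.8 z [12.9 14.2]
tape
a_scene 446 [ 507.  -436.5] [56.  57.2] 86.3 z [17.4 19.1]
a_side 401 [ 506.1 -436.2] [57.9 55.2] 81.7 z [16.9 18.4]
a_wrist 0
b_wrist 0
```

Call:
jog_arm(motion=[[1.3, -3.8, 0, 0, 0], [1.3, -3.8, 0, 0, 0], [1.3, -3.8, 0, 0, 0], [1.3, -3.8, 0, 0, 0], [1.3, -3.7, 0, 0, 0], [0, 0, -4, 0, 0], [0, 0, -4, 0, 0], [0, 0, -4, 0, 0], [0, 0, -4, 0, 0], [0, 0, 0, 0, 0]])

```text
t: 1.53
tcp_pos: [0.5696, -0.1683, 0.1448]
tool_rot: [0.708, 0.706, -0.005, -0.005]
force: [-1.5, 1.0, -1.3]
finger_gap: 0.997
```

Call:
jog_arm(motion=[[-0.9, 1.8, 0, 0, 0], [0, 0, 0, 0, 0], [0, 0, 0, 0, 0]])

```text
t: 1.78
tcp_pos: [0.5606, -0.1519, 0.1401]
tool_rot: [0.709, 0.705, -0.006, -0.009]
force: [1.0, 0.1, 0.4]
finger_gap: 1.004
```

Call:
jog_arm(motion=[[0, 0.2, -3, 0, 0], [0, 0, -3, 0, 0], [0, 0, -2.5, 0, 0], [0, 0, -1, 0, 0], [0, 0, 0, 0, 0]])

```text
t: 2.2
tcp_pos: [0.571, -0.1554, 0.0506]
tool_rot: [0.709, 0.705, -0.003, 0.002]
force: [0.3, 1.1, 0.4]
finger_gap: 0.999
```

```bash
python3 - <<'E'
from h import *
c=snap("side","c_side");s=sense();print(s["tcp_pos"],R.from_quat(s["tool_rot"]).as_matrix()[:,2])
crop("c_side",200,120,440,300,3,"c_s")
E
```

```text
[ 0.57146302 -0.15564206  0.05154671] [ 1.75298527e-04 -7.10585591e-03 -9.99974738e-01]
```

View pics/c_s.png

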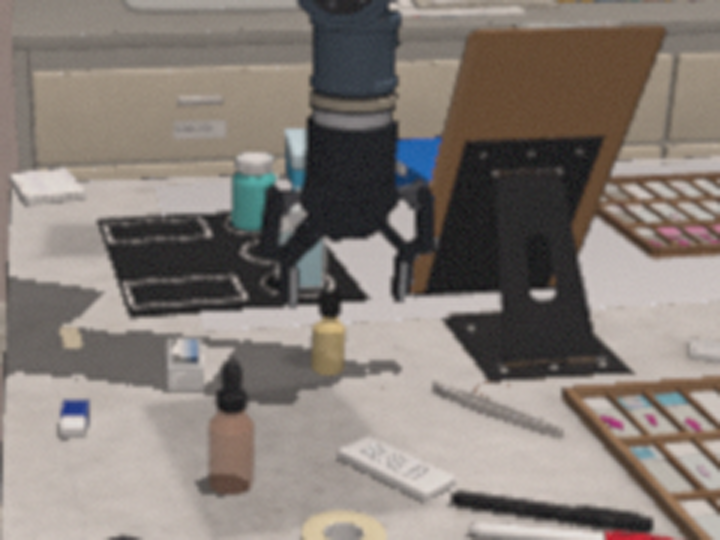

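Call:
jog_arm(motion=[[-1.1, 0.5, 0, -0.5, 0], [0, 0, 0, 0, 0], [0, 0, -1, 0, 0], [0, 0, -1, 0, 0], [0, 0, 0, 0, 0]])

```text
t: 2.67
tcp_pos: [0.5679, -0.1546, 0.038]
tool_rot: [0.712, 0.702, 0.0, 0.011]
force: [-0.6, 0.2, -0.4]
finger_gap: 1.002
```

Call:
jog_arm(motion=[[0, 0, 0, 0.8, 0], [0, 0, 0, 0, 0]])

```text
t: 2.83
tcp_pos: [0.5689, -0.155, 0.0378]
tool_rot: [0.706, 0.708, 0.001, 0.011]
force: [-0.1, 1.0, 0.8]
finger_gap: 0.999
```

Call:
jog_arm(motion=[[-0.7, 0.5, 0, 0, 0], [0, 0, 0, 0, 0]])

```text
t: 3.0
tcp_pos: [0.5617, -0.1499, 0.0378]
tool_rot: [0.706, 0.708, 0.001, 0.012]
force: [-0.8, 0.8, -0.7]
finger_gap: 1.001
```

Call:
jog_arm(motion=[[0, 0, -0.8, 0, 0], [0, 0, 0, 0, 0], [0, 0, -0.8, 0, 0], [0, 0, 0, 0, 0], [0, 0, -0.8, 0, 0], [0, 0, 0, 0, 0]])

```text
t: 3.5
tcp_pos: [0.5614, -0.1496, 0.0117]
tool_rot: [0.706, 0.708, 0.001, 0.012]
force: [-0.6, 0.2, 1.0]
finger_gap: 1.0
```

Call:
jog_arm(motion=[[0, 0, 0, 0, 255], [0, 0, 0, 0, 255], [0, 0, 0, 0, 255], [0, 0, 0, 0, 255], [0, 0, 0, 0, 255], [0, 0, 0, 0, 255], [0, 0, 0, 0, 255], [0, 0, 0, 0, 255]], squeeze=30)

```text
t: 4.17
tcp_pos: [0.5617, -0.1498, 0.0116]
tool_rot: [0.706, 0.708, 0.001, 0.012]
force: [0.5, 0.6, -0.6]
finger_gap: 0.322
```

```bash
python3 - <<'E'
from h import *
c=snap("side","d_side");s=sense();print(s["tcp_pos"],s["finger_gap"])
crop("d_side",200,120,440,300,3,"d_s")
E
```

```text
[ 0.56169214 -0.14982582  0.0116181 ] 0.3249490279880672
```

View pics/d_s.png

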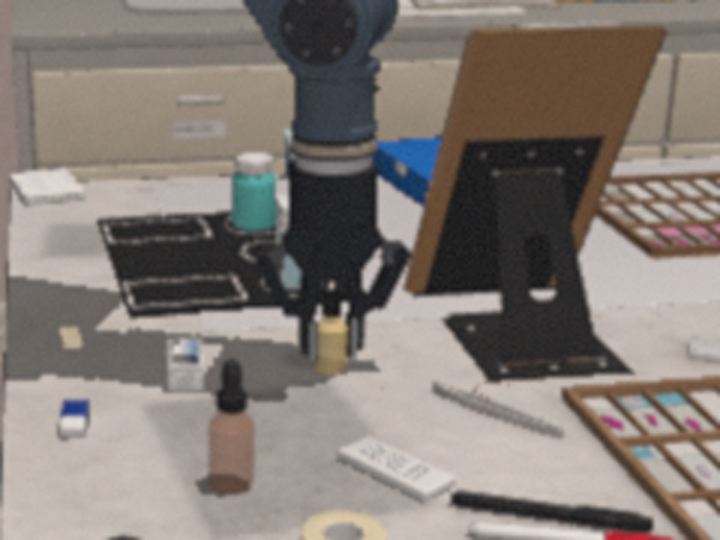

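Call:
jog_arm(motion=[[0, 0, 2, 0, 255], [0, 0, 3, 0, 255], [0, 0, 4, 0, 255], [0, 0, 4, 0, 255], [0, 0, 3, 0, 255], [0, 0, 0, 0, 255], [0, 0, 0, 0, 255]])

```text
t: 4.8
tcp_pos: [0.5585, -0.1484, 0.1762]
tool_rot: [0.706, 0.708, -0.0, 0.009]
force: [-0.2, 0.4, -0.1]
finger_gap: 0.327
```

Call:
jog_arm(motion=[[0, 2, 0.5, 0, 255], [0, 3.5, 0.5, 0, 255], [0, 4, 0, 0, 255], [0, 4, 0, 0, 255], [0, 4, 0, 0, 255], [0, 4, 0, 0, 255], [0, 3, 0, 0, 255], [0, 1.5, 0, 0, 255], [0, 0, 0, 0, 255], [0, 0, 0, 0, 255]])

```text
t: 5.63
tcp_pos: [0.5514, 0.1203, 0.1749]
tool_rot: [0.708, 0.706, -0.006, 0.004]
force: [-0.1, -0.7, -0.0]
finger_gap: 0.323
```

Call:
jog_arm(motion=[[0.8, 1.2, 0, 0, 255], [0, 0, 0, 0, 255], [0.8, 1.2, 0, 0, 255], [0, 0, 0, 0, 255], [0, 0, -2, 0, 255], [0, 0, 0, 0, 255], [0, 0, -2, 0, 255], [0, 0, 0, 0, 255]])

```text
t: 6.3
tcp_pos: [0.5644, 0.134, 0.1299]
tool_rot: [0.711, 0.703, -0.012, 0.002]
force: [-1.3, -0.3, -0.6]
finger_gap: 0.325
```

```bash
python3 - <<'E'
from cyl import *
c=snap("scene","e_scene");s=sense();print(s["tcp_pos"],s["finger_gap"],R.from_quat(s["tool_rot"]).as_matrix().round(3).tolist())
c=snap("side","e_side")
crop("e_scene",170,60,370,240,4,"e_s")
E
```

```text
[0.56635672 0.13409182 0.13199244] 0.3270267315811346 [[0.01, 1.0, -0.01], [1.0, -0.01, -0.019], [-0.019, -0.01, -1.0]]
```

View pics/e_s.png

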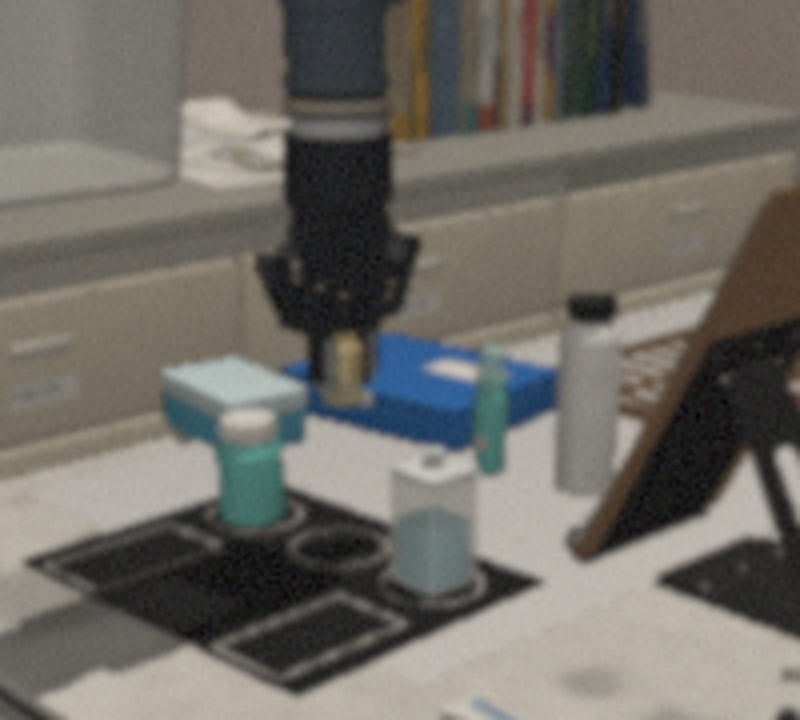

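Call:
jog_arm(motion=[[0.1, 1.0, 0, 0.6, 255], [0, 0, 0, 0, 255], [0, 0, -1.5, 0, 255], [0, 0, 0, 0, 255], [0, 0, -1.5, 0, 255], [0, 0, 0, 0, 255], [0, 0, -1.5, 0, 255], [0, 0, 0, 0, 255], [0, 0, 0, 0, 255]])

```text
t: 7.15
tcp_pos: [0.5752, 0.1462, 0.0991]
tool_rot: [0.706, 0.708, -0.002, 0.01]
force: [-0.8, 0.2, -0.1]
finger_gap: 0.323
```

Call:
jog_arm(motion=[[-0.7, -0.1, -1, 0, 255], [0, 0, -1, 0, 255], [0, 0, -1, 0, 255], [0, 0, -1, 0, 255], [0, 0, -1, 0, 255], [0, 0, -0.5, 0, 255], [0, 0, 0, 0, 255], [0, 0, 0, 0, 255]])

```text
t: 7.82
tcp_pos: [0.5726, 0.1458, 0.0449]
tool_rot: [0.706, 0.708, 0.001, 0.013]
force: [-0.9, -0.2, -0.2]
finger_gap: 0.324
```

Call:
jog_arm(motion=[[-0.5, -0.1, 0, 0, 255], [0, 0, 0, 0, 255], [0, 0, -0.8, 0, 255], [0, 0, 0, 0, 255], [0, 0, -0.8, 0, 255], [0, 0, 0, 0, 255], [0, 0, -0.5, 0, 255], [0, 0, 0, 0, 255]])

```text
t: 8.48
tcp_pos: [0.5679, 0.1447, 0.0228]
tool_rot: [0.706, 0.708, 0.002, 0.014]
force: [-0.2, -0.6, -0.8]
finger_gap: 0.326
```

Call:
jog_arm(motion=[[0, 0, -0.4, 0, 255], [0, 0, 0, 0, 255], [0, 0, -0.3, 0, 255], [0, 0, 0, 0, 255]])

```text
t: 8.82
tcp_pos: [0.5681, 0.1447, 0.0148]
tool_rot: [0.706, 0.708, 0.002, 0.014]
force: [-0.2, -0.5, -0.1]
finger_gap: 0.322
```

```bash
python3 - <<'E'
from cyl import *
print(sense()["tcp_pos"],sense()["force"])
c=snap("scene","f_scene");c=snap("side","f_side");c=snap("wrist","f_wrist")
cyl(["f_scene","f_side","f_wrist"],[.567,.144],.0145,.012,.05)
E
```

```text
[0.56811359 0.14474015 0.01484135] [-0.19162839 -0.52745701 -0.11139623]
f_scene 180 [564.  144.3] rms 5.51
f_side 78 [554.2 148. ] rms 3.81
f_wrist 4578 [568.7 145.3] rms 4.41
```

View pics/f_wrist.png

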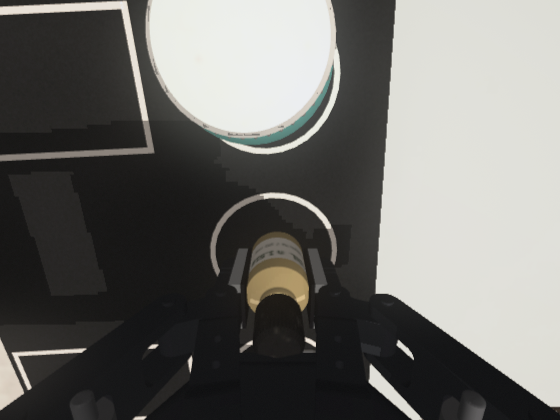

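Call:
jog_arm(motion=[[0, 0, -0.1, 0, 255], [0, 0, 0, 0, 255], [0, 0, 0, 0, 160], [0, 0, 0, 0, 120], [0, 0, 0, 0, 60], [0, 0, 0, 0, 0], [0, 0, 0, 0, 0], [0, 0, 0, 0, 0], [0, 0, 0, 0, 0]])

```text
t: 9.72
tcp_pos: [0.5694, 0.1449, 0.0153]
tool_rot: [0.706, 0.708, 0.003, 0.015]
force: [0.0, -0.1, -0.2]
finger_gap: 1.0
```

Call:
jog_arm(motion=[[0, 0, 0.8, 0, 0], [0, 0, 1.5, 0, 0], [0, 0, 2, 0, 0], [0, 0, 3, 0, 0], [0, 0, 3, 0, 0], [0, 0, 3, 0, 0], [0, 0, 2, 0, 0], [0, 0, 0, 0, 0], [0, 0, 0, 0, 0]])

```text
t: 10.47
tcp_pos: [0.5664, 0.1446, 0.1778]
tool_rot: [0.706, 0.708, 0.002, 0.014]
force: [-0.6, 0.2, -0.8]
finger_gap: 1.002
```

```bash
python3 - <<'E'
from cyl import *
print(sense()["tcp_pos"],sense()["force"],sense()["tool_rot"].round(3))
c=snap("scene","g_scene");c=snap("side","g_side");c=snap("wrist","g_wrist")
cyl(["g_scene","g_side","g_wrist"],[.567,.144],.0145,.012,.05)
print("screw");cyl(["g_scene","g_wrist"],[.5595,.2392],.026,.01,.06)
print("stain top");rect(["g_scene","g_side","g_wrist"],[.575,.05],.045,.075,.094)
E
```

```text
[0.56642186 0.14464335 0.17778882] [-0.63238626  0.23531203 -0.83933536] [0.706 0.708 0.002 0.014]
g_scene 124 [571.6 144.8] rms 2.26
g_side 42 [570.  143.5] rms 2.36
g_wrist 494 [570.  143.8] rms 2.25
screw
g_scene 267 [561.3 239.1] rms 1.85
g_wrist 220 [559.4 239.3] rms 0.79
stain top
g_scene 197 [574.9  49.4] [47.5 51. ] 2.2 z [88.9 91.8]
g_side 150 [574.6  51.8] [56.1 47.3] 86.3 z [88.8 91.6]
g_wrist 2292 [576.1  52. ] [48.5 47.8] 89.2 z [91.2 92.3]
```

View pics/g_wrist.png

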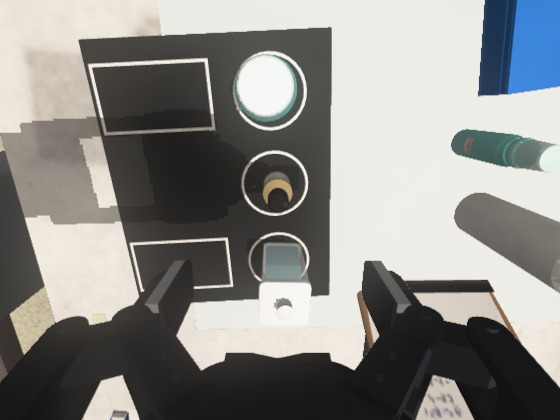

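Call:
jog_arm(motion=[[-1, -2, 0, 0, 0], [-1, -4, 0, 0, 0], [-1, -4, 0, 0, 0], [-1, -4, 0, 0, 0], [-1, -4, 0, 0, 0], [-1, -4, 0, 0, 0], [-1, -4, 0, 0, 0], [-1, -4, 0, 0, 0], [-1, -4, 0, 0, 0], [-1, -3, 0, 0, 0]])

```text
t: 11.45
tcp_pos: [0.4537, -0.2249, 0.1601]
tool_rot: [0.7, 0.714, -0.004, -0.001]
force: [1.3, -0.3, -0.2]
finger_gap: 0.998
```

```bash
python3 - <<'E'
from mat import *
for o in fitmat(load("g_wrist")):print(*o)
E
```

```text
[242, 150, 67, 66, 657] [568.1 144.4] [74.2 73.3] 89.78
[129, 237, 105, 55, 766] [456.1  42.9] [116.6  68.6] 2.92
```

Call:
jog_arm(motion=[[0, -2, 0, -1, 0], [0, -2, 0, 0, 0], [0, -2, 0, 0, 0], [0, -1, 0, 0, 0], [0, 0, 0, 0, 0], [0, 0, 0, 0, 0]])

```text
t: 11.95
tcp_pos: [0.4457, -0.3024, 0.1505]
tool_rot: [0.711, 0.703, -0.004, -0.01]
force: [0.7, 0.6, 0.3]
finger_gap: 1.003
```

Call:
jog_arm(motion=[[0.1, -1, 0, 0.6, 0], [0, -1, 0, 0, 0], [0, -1, 0, 0, 0], [0, 0, 0, 0, 0], [0, 0, 0, 0, 0]])

```text
t: 12.37
tcp_pos: [0.4466, -0.3301, 0.1491]
tool_rot: [0.706, 0.709, -0.004, -0.013]
force: [-0.2, -0.2, 0.2]
finger_gap: 0.999
```

```bash
python3 - <<'E'
from cyl import *
print(sense()["tcp_pos"],sense()["tool_rot"].round(3),R.from_quat(sense()["tool_rot"]).as_matrix().round(3).tolist())
c=snap("side","i_side");c=snap("wrist","i_wrist")
print("dropper");cyl(["i_side","i_wrist"],[.447,-.334],.016,.012,.058)
E
```

```text
[ 0.44663067 -0.33006454  0.14907391] [ 0.706  0.709 -0.004 -0.013] [[-0.004, 1.0, -0.024], [1.0, 0.004, 0.013], [0.013, -0.024, -1.0]]
dropper
i_side 321 [ 446.6 -334. ] rms 2.07
i_wrist 754 [ 447.5 -334.8] rms 1.97
```

View pics/i_wrist.png

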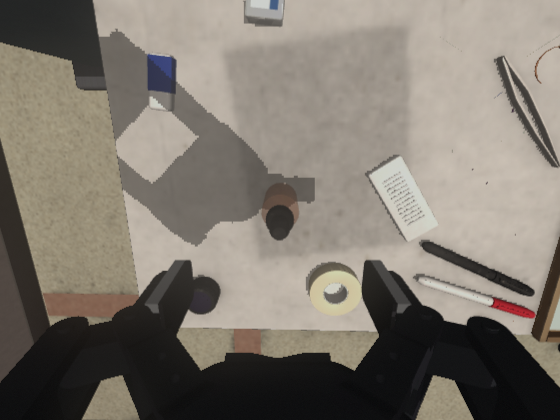

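Call:
jog_arm(motion=[[0, -0.4, -1, 0, 0], [0, 0, -1, 0, 0], [0, 0, -1, 0, 0], [0, 0, -0.8, 0, 0], [0, 0, 0, 0, 0], [0, 0, 0, 0, 0]])

```text
t: 12.97
tcp_pos: [0.446, -0.3322, 0.1065]
tool_rot: [0.705, 0.709, -0.004, -0.014]
force: [0.5, 0.2, -0.1]
finger_gap: 0.995
```

Call:
jog_arm(motion=[[0.1, -0.2, -1, 0, 0], [0, 0, -1, 0, 0], [0, 0, -1, 0, 0], [0, 0, -1, 0, 0], [0, 0, -1, 0, 0], [0, 0, 0, 0, 0], [0, 0, 0, 0, 0]])

```text
t: 13.55
tcp_pos: [0.4469, -0.334, 0.0502]
tool_rot: [0.705, 0.709, -0.004, -0.015]
force: [-0.2, -1.4, -1.1]
finger_gap: 1.001
```

Call:
jog_arm(motion=[[0, 0, -0.8, -0.2, 0], [0, 0, 0, 0, 0], [0, 0, -0.8, 0, 0], [0, 0, 0, 0, 0]])

```text
t: 13.88
tcp_pos: [0.4472, -0.3344, 0.0331]
tool_rot: [0.706, 0.708, -0.004, -0.014]
force: [-0.0, 0.5, -0.9]
finger_gap: 0.999
```

Call:
jog_arm(motion=[[0, 0, -0.1, 0, 0], [0, 0, 0, 0, 80], [0, 0, 0, 0, 120], [0, 0, 0, 0, 255], [0, 0, 0, 0, 255], [0, 0, 0, 0, 255], [0, 0, 0, 0, 255], [0, 0, 0, 0, 255]], squeeze=30)

```text
t: 14.55
tcp_pos: [0.4478, -0.3349, 0.0331]
tool_rot: [0.706, 0.708, -0.004, -0.013]
force: [-0.1, 0.3, 0.0]
finger_gap: 0.367
```

```bash
python3 - <<'E'
from h import *
c=snap("side","j_side");s=sense();print(s["tcp_pos"],s["finger_gap"])
crop("j_side",200,120,440,300,3,"j_s")
E
```

```text
[ 0.44778548 -0.33495402  0.03308937] 0.368370207671022
```

View pics/j_s.png

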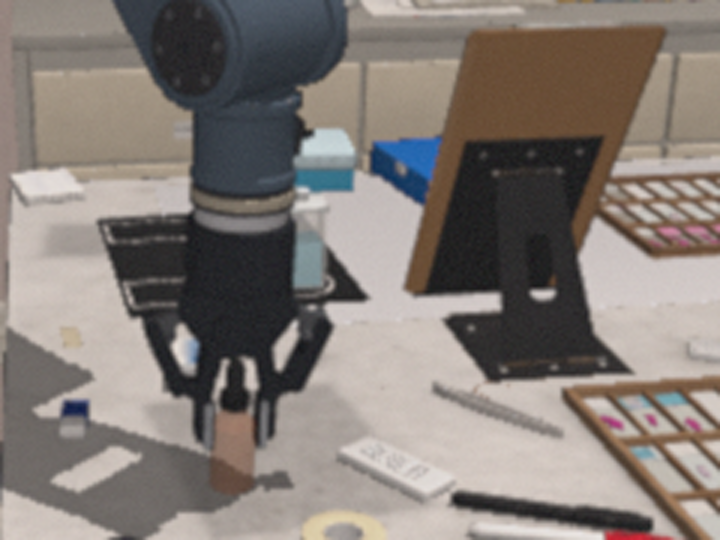

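Call:
jog_arm(motion=[[0, 0, 1, 0, 255], [0, 0, 2, 0, 255], [0, 0, 2.5, 0, 255], [0, 0, 2, 0, 255], [0, 2, 1, 0, 255], [0, 3, 0, 0, 255], [0, 3, 0, 0, 255], [0, 3, 0, 0, 255], [0, 3, 0, 0, 255], [0, 3, 0, 0, 255]])

```text
t: 15.43
tcp_pos: [0.45, -0.1681, 0.1285]
tool_rot: [0.71, 0.704, -0.004, -0.005]
force: [1.3, 0.8, 0.1]
finger_gap: 0.367
```

Call:
jog_arm(motion=[[0, 3, 0, 0, 255], [0, 3, 0, 0, 255], [0, 3, 0, 0, 255], [0, 3, 0, 0, 255], [0, 2, 0, 0, 255], [0, 1, 0, 0, 255], [0, 0, 0, 0, 255], [0, 0, 0, 0, 255]])

```text
t: 16.1
tcp_pos: [0.4476, -0.0053, 0.1344]
tool_rot: [0.708, 0.707, -0.002, -0.003]
force: [1.0, 0.5, -0.7]
finger_gap: 0.368
```

Call:
jog_arm(motion=[[0.2, 1.2, 0, 0, 255], [0.2, 1.2, 0, 0, 255], [0.2, 1.2, 0, 0, 255], [0.2, 0.6, 0, 0, 255], [0, 0, 0, 0, 255], [0, 0, 0, 0, 255]])

```text
t: 16.6
tcp_pos: [0.4586, 0.0328, 0.1364]
tool_rot: [0.71, 0.705, -0.001, -0.001]
force: [-0.4, -0.4, -0.5]
finger_gap: 0.368
```

Call:
jog_arm(motion=[[-0.2, 1, 0, 0.3, 255], [0, 0, -1, 0, 255], [0, 0, -1, 0, 255], [0, 0, -1, 0, 255], [0, 0, -1, 0, 255], [0, 0, -1, 0, 255], [0, 0, -0.6, 0, 255], [0, 0, 0, 0, 255], [0, 0, 0, 0, 255]])

```text
t: 17.35
tcp_pos: [0.4566, 0.0411, 0.0791]
tool_rot: [0.71, 0.705, -0.001, -0.0]
force: [-0.0, 0.1, -0.1]
finger_gap: 0.368
```

Call:
jog_arm(motion=[[0, 0.2, -1, 0.3, 255], [0, 0, -1, 0, 255], [0, 0, -0.8, 0, 255], [0, 0, -0.5, 0, 255], [0, 0, 0, 0, 255], [0, 0, 0, 0, 255]])

```text
t: 17.85
tcp_pos: [0.4587, 0.0426, 0.0471]
tool_rot: [0.708, 0.706, 0.001, 0.002]
force: [-0.5, 0.6, 0.1]
finger_gap: 0.371
```

```bash
python3 - <<'E'
from cyl import *
print(sense()["tcp_pos"])
c=snap("scene","k_scene");c=snap("side","k_side");c=snap("wrist","k_wrist")
crop("k_scene",170,100,350,240,4.4,"k_s")
cyl(["k_scene","k_side","k_wrist"],[.4565,.043],.016,.012,.04,.008)
E
```

```text
[0.4587117  0.04264613 0.04706368]
k_scene 106 [460.4  42.2] rms 1.52
k_side 86 [458.5  42.6] rms 2.04
k_wrist 619 [459.7  43.3] rms 0.24
```

View pics/k_s.png

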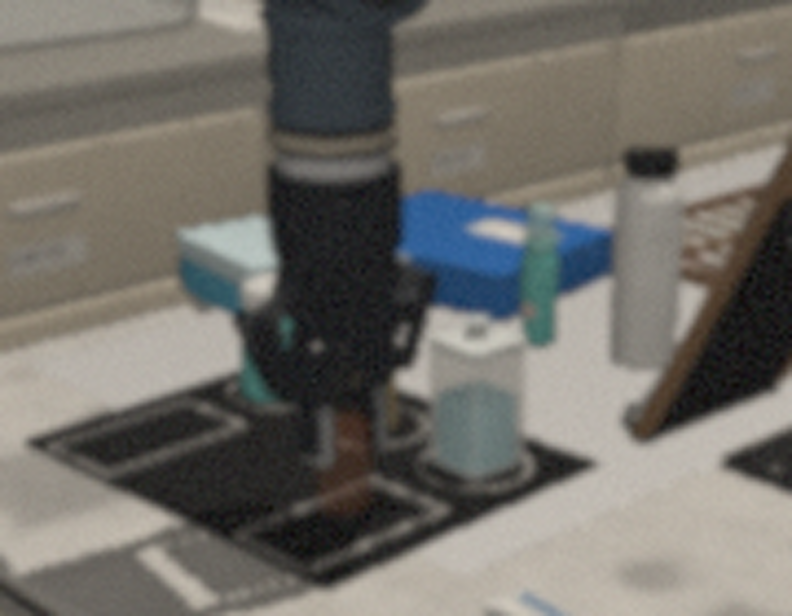

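Call:
jog_arm(motion=[[-0.3, 0, 0, 0, 255], [0, 0, 0, 0, 255], [0, 0, -0.5, 0, 255], [0, 0, 0, 0, 255], [0, 0, -0.4, 0, 255], [0, 0, 0, 0, 255]])

```text
t: 18.5
tcp_pos: [0.4563, 0.0425, 0.0388]
tool_rot: [0.708, 0.706, 0.002, 0.004]
force: [-0.6, -0.4, -0.3]
finger_gap: 0.371
```

Call:
jog_arm(motion=[[0, 0.1, -0.25, 0, 255], [0, 0, 0, 0, 255], [0, 0, -0.1, 0, 255], [0, 0, 0, 0, 255]])

```text
t: 18.83
tcp_pos: [0.4564, 0.0433, 0.0357]
tool_rot: [0.708, 0.706, 0.002, 0.004]
force: [-0.3, -0.3, 0.7]
finger_gap: 0.362
```

Call:
jog_arm(motion=[[0, 0, 0, 0, 155], [0, 0, 0, 0, 140], [0, 0, 0, 0, 100], [0, 0, 0, 0, 50], [0, 0, 0, 0, 0], [0, 0, 0, 0, 0], [0, 0, 0, 0, 0], [0, 0, 0, 0, 0]])

```text
t: 19.5
tcp_pos: [0.4568, 0.0434, 0.0356]
tool_rot: [0.708, 0.706, 0.002, 0.004]
force: [1.2, -0.4, 0.3]
finger_gap: 0.997
```

Call:
jog_arm(motion=[[0, 0, 0.8, 0, 0], [0, 0, 1.5, 0, 0], [0, 0, 2, 0, 0], [0, 0, 3, 0, 0], [0, 0, 3, 0, 0], [0, 0, 2, 0, 0], [0, -1, 0, 0, 0], [0, -1, 0, 0, 0]])

```text
t: 20.17
tcp_pos: [0.454, 0.0241, 0.1659]
tool_rot: [0.707, 0.707, 0.001, 0.003]
force: [-1.0, -0.0, -0.7]
finger_gap: 1.0
```

```bash
python3 - <<'E'
from mat import *
from cyl import *
print(sense()["tcp_pos"],sense()["tool_rot"].round(3))
T=["l_scene","l_side","l_wrist"]
for n in ["scene","side","wrist"]:snap(n,"l_"+n)
cyl(T,[.4565,.043],.016,.012,.055)
cyl(T,[.5695,.144],.0145,.012,.05)
for o in fitmat(load("l_wrist")):print(*o)
print("mailer");rect(T,[.57,-.336],.055,.0055,.02);rect(["i_wrist"],[.57,-.336],.06,.0055,.02)
E
```

```text
[0.45398677 0.02411403 0.16593634] [0.707 0.707 0.001 0.003]
l_scene 191 [458.2  43. ] rms 1.53
l_side 154 [456.6  43. ] rms 1.96
l_wrist 292 [457.5  43.4] rms 0.39
l_scene 121 [571.4 144.6] rms 2.56
l_side 43 [570.7 142.3] rms 2.43
l_wrist 1058 [570.6 145.1] rms 2.27
mailer
l_scene 363 [ 573.7 -339.6] [38.6 96.7] 36.6 z [ 9.  10.6]
l_side 338 [ 572.3 -339.8] [ 38.7 100.2] 34.0 z [ 8.5 10.4]
l_wrist 0
i_wrist 3106 [ 576.  -341.2] [ 36.3 104.3] 34.1 z [ 9.7 11.1]
```

View pics/l_wrist.png

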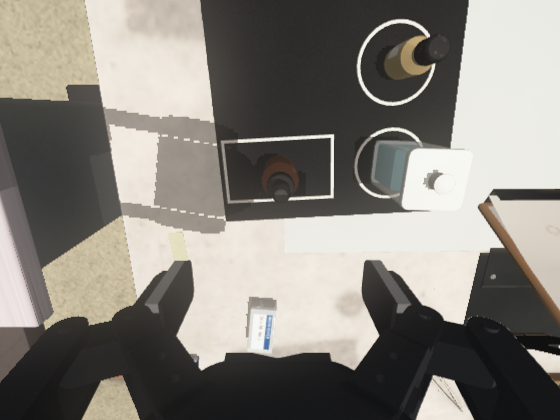

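```bash
python3 - <<'E'
from cyl import *
c=load("i_wrist");P=cloud(c);g=c["img"].min(2).astype(int)
m=((P[...,2]>.0055)&(P[...,2]<.02)&(g>110)&(np.hypot(P[...,0]-.573,P[...,1]+.339)<.06)).astype(np.uint8)
k,l,st,ce=cv2.connectedComponentsWithStats(m)
for i in range(1,k):
    if st[i,4]>200:
        v,u=np.nonzero(l==i);q=plane(c,np.c_[u,v],.009)[:,:2]
        print(st[i],cv2.minAreaRect((q*1000).astype(np.float32)), np.median(P[l==i][:,2]))
        for hh in (l==i,): print(cv2.minAreaRect((P[hh][:,:2]*1000).astype(np.float32)))
E
```

```text
[ 369  155   69   87 2956] ((570.4664916992188, -333.6757507324219), (36.039039611816406, 86.15782165527344), 33.97391128540039) 0.009738511557665697
((571.0187377929688, -333.6726379394531), (36.16324996948242, 86.01721954345703), 33.990882873535156)
```

Call:
jog_arm(motion=[[0, -2, 0, 4, 0], [0, -4, 0, 5, 0], [0.5, -4, 0, 5, 0], [1, -4, 0, 5, 0], [1, -4, 0, 5, 0], [1.5, -3.5, 0, 5, 0], [1.5, -3.5, 0, 5, 0], [1.5, -3, 0, 0, 0], [1.5, -2, 0, 0, 0], [0, 0, 0, 0, 0]])

```text
t: 21.15
tcp_pos: [0.528, -0.2864, 0.1474]
tool_rot: [0.458, 0.889, -0.003, -0.016]
force: [1.0, -0.6, 1.0]
finger_gap: 0.995
```

Call:
jog_arm(motion=[[1, -1.2, 0, -1, 0], [1, -1.2, 0, 0, 0], [1, -1.2, -1, 0, 0], [0.5, -0.6, -1, 0, 0], [0, 0, -1, 0, 0], [0, 0, -1, 0, 0], [0, 0, 0, 0, 0], [0, 0, 0, 0, 0]])

```text
t: 21.82
tcp_pos: [0.5553, -0.3233, 0.0898]
tool_rot: [0.467, 0.884, 0.001, -0.032]
force: [-0.5, -0.2, 0.0]
finger_gap: 1.002
```

```bash
cat > st.py <<'E'
from h import *
s=sense();M=R.from_quat(s["tool_rot"]).as_matrix()
print(s["t"],(s["tcp_pos"]*1000).round(1),"jaw",np.degrees(np.arctan2(M[1,1],M[0,1])).round(2),"z",M[:,2].round(3),s["finger_gap"].round(3),s["force"].round(1))
E
python3 st.py
```

```text
Traceback (most recent call last):
  File "st.py", line 3, in <module>
    print(s["t"],(s["tcp_pos"]*1000).round(1),"jaw",np.degrees(np.arctan2(M[1,1],M[0,1])).round(2),"z",M[:,2].round(3),s["finger_gap"].round(3),s["force"].round(1))
                                                                                                                       ^^^^^^^^^^^^^^^^^^^^^
AttributeError: 'float' object has no attribute 'round'
```

```bash
sed -i 's/s\["finger_gap"\].round(3)/round(float(s["finger_gap"]),3)/' st.py; sed -i 's/print(s\["t"\]/print(round(float(s["t"]),2)/' st.py; python3 st.py
```

```text
21.82 [ 555.3 -323.3   89.8] jaw 34.3 z [-0.055  0.032 -0.998] 1.002 [-0.5 -0.2  0. ]
```

Call:
jog_arm(motion=[[0, 0, 0, 0, 0], [0, 0, 0, 0, 0]])

```text
t: 21.98
tcp_pos: [0.554, -0.3213, 0.0892]
tool_rot: [0.467, 0.884, 0.002, -0.033]
force: [0.1, -0.3, -0.4]
finger_gap: 0.997
```

```bash
python3 st.py
```

```text
21.98 [ 554.  -321.3   89.2] jaw 34.36 z [-0.057  0.034 -0.998] 0.997 [ 0.1 -0.3 -0.4]
```

Call:
jog_arm(motion=[[-1.7, 1.0, 0, 0, 0], [-1.7, 1.0, 0, 0, 0], [-1.7, 1.0, 0, 0, 0], [0, 0, 0, 0, 0], [0, 0, 0, 0, 0]])

```text
t: 22.4
tcp_pos: [0.5031, -0.2902, 0.0931]
tool_rot: [0.466, 0.884, 0.001, -0.029]
force: [1.1, -1.3, -0.2]
finger_gap: 1.003
```

```bash
python3 st.py
```

```text
22.4 [ 503.1 -290.2   93.1] jaw 34.44 z [-0.051  0.029 -0.998] 1.003 [ 1.1 -1.3 -0.2]
```

Call:
jog_arm(motion=[[1, -0.6, 0, 0, 0], [1, -0.6, 0, 0, 0], [1, -0.6, 0, 0, 0], [1, -0.6, 0, 0, 0], [1, -0.6, 0, 0, 0], [0.5, -0.3, 0, 0, 0], [0, 0, 0, 0, 0]])

```text
t: 22.98
tcp_pos: [0.5678, -0.3288, 0.0986]
tool_rot: [0.466, 0.885, -0.0, -0.022]
force: [0.5, -0.4, 0.1]
finger_gap: 0.999
```

```bash
python3 st.py
```

```text
22.98 [ 567.8 -328.8   98.6] jaw 34.46 z [-0.039  0.02  -0.999] 0.999 [ 0.5 -0.4  0.1]
```

Call:
jog_arm(motion=[[0, 0, 2, 0, 0], [0, 0, 0, 0, 0], [0, 0, 2, 0, 0], [0, 0, 0, 0, 0], [0, 0, 0, 0, 0]])

```text
t: 23.4
tcp_pos: [0.5676, -0.3282, 0.1387]
tool_rot: [0.466, 0.885, -0.0, -0.023]
force: [-0.6, 0.4, 0.3]
finger_gap: 0.999
```

```bash
python3 st.py
```

```text
23.4 [ 567.6 -328.2  138.7] jaw 34.49 z [-0.04   0.021 -0.999] 0.999 [-0.6  0.4  0.3]
```

Call:
jog_arm(motion=[[0, 0, -1, 0, 0], [0, 0, -1, 0, 0], [0, 0, -1, 0, 0], [0, 0, -0.7, 0, 0], [0, 0, -0.4, 0, 0], [0, 0, -0.2, 0, 0], [0, 0, 0, 0, 0]])

```text
t: 23.98
tcp_pos: [0.5643, -0.3257, 0.086]
tool_rot: [0.466, 0.884, 0.001, -0.027]
force: [-0.6, -0.1, 0.2]
finger_gap: 0.996
```

```bash
python3 st.py
```

```text
23.98 [ 564.3 -325.7   86. ] jaw 34.49 z [-0.047  0.027 -0.999] 0.996 [-0.6 -0.1  0.2]
```

Call:
jog_arm(motion=[[-1.7, 1.0, 0, 0, 0], [-1.7, 1.0, 0, 0, 0], [-1.7, 1.0, 0, 0, 0], [-1.7, 1.0, 0, 0, 0], [-1.7, 1.0, 0, 0, 0], [0, 0, 0, 0, 0], [0, 0, 0, 0, 0]])

```text
t: 24.57
tcp_pos: [0.4779, -0.2753, 0.0858]
tool_rot: [0.466, 0.885, 0.0, -0.025]
force: [0.0, -1.2, 0.9]
finger_gap: 1.002
```

Call:
jog_arm(motion=[[1, -0.6, 0, 0, 0], [1, -0.6, 0, 0, 0], [1, -0.6, 0, 0, 0], [1, -0.6, 0, 0, 0], [1, -0.6, 0, 0, 0], [1, -0.6, 0, 0, 0], [1, -0.6, 0, 0, 0], [1, -0.6, 0, 0, 0], [0.5, -0.3, 0, 0, 0], [0, 0, 0, 0, 0]])

```text
t: 25.4
tcp_pos: [0.5794, -0.3376, 0.089]
tool_rot: [0.466, 0.885, -0.002, -0.015]
force: [0.2, 0.1, -0.3]
finger_gap: 0.999
```

```bash
python3 st.py
```

```text
25.4 [ 579.4 -337.6   89. ] jaw 34.46 z [-0.028  0.011 -1.   ] 0.999 [ 0.2  0.1 -0.3]
```

Call:
jog_arm(motion=[[-1.7, 1.0, 0, 0, 0], [-1.7, 1.0, 0, 0, 0], [-1.7, 1.0, 0, 0, 0], [-1.7, 1.0, 0, 0, 0], [-1.7, 1.0, 0, 0, 0], [-1.0, 0.6, 0, 0, 0], [0, 0, 0, 0, 0], [0, 0, 0, 0, 0]])

```text
t: 26.07
tcp_pos: [0.4824, -0.2804, 0.0897]
tool_rot: [0.466, 0.885, -0.002, -0.013]
force: [0.4, -0.2, 0.7]
finger_gap: 1.0
```

Call:
jog_arm(motion=[[1, -0.6, 0, 0, 0], [1, -0.6, 0, 0, 0], [1, -0.6, 0, 0, 0], [1, -0.6, 0, 0, 0], [1, -0.6, 0, 0, 0], [1, -0.6, 0, 0, 0], [1, -0.6, 0, 0, 0], [1, -0.6, 0, 0, 0], [0.5, -0.3, 0, 0, 0], [0, 0, 0, 0, 0]])

```text
t: 26.9
tcp_pos: [0.5811, -0.3404, 0.0914]
tool_rot: [0.466, 0.885, -0.003, -0.006]
force: [0.4, 0.0, 0.5]
finger_gap: 1.0
```

```bash
python3 st.py
```

```text
26.9 [ 581.1 -340.4   91.4] jaw 34.49 z [-0.013 -0.001 -1.   ] 1.0 [0.4 0.  0.5]
```

Call:
jog_arm(motion=[[-1.0, 0.7, 0, -0.5, 0], [0, 0, 0, 0, 0], [0, 0, -2, 0, 0], [0, 0, 0, 0, 0], [0, 0, -2, 0, 0], [0, 0, 0, 0, 0], [0, 0, -2, 0, 0], [0, 0, 0, 0, 0], [0, 0, 0, 0, 0]])

```text
t: 27.65
tcp_pos: [0.5745, -0.3359, 0.0349]
tool_rot: [0.469, 0.883, -0.004, -0.002]
force: [0.5, -0.7, 0.4]
finger_gap: 0.999
```

```bash
python3 st.py
```

```text
27.65 [ 574.5 -335.9   34.9] jaw 34.05 z [-0.007 -0.005 -1.   ] 0.999 [ 0.5 -0.7  0.4]
```

Call:
jog_arm(motion=[[-0.4, 0.2, 0, 0, 0], [0, 0, 0, 0, 0], [0, 0, -1.2, 0, 0], [0, 0, 0, 0, 0], [0, 0, -1, 0, 0], [0, 0, 0, 0, 0], [0, 0, 0, 0, 0]])

```text
t: 28.23
tcp_pos: [0.5725, -0.3357, 0.0169]
tool_rot: [0.469, 0.883, -0.005, 0.002]
force: [0.7, 0.1, 0.1]
finger_gap: 1.005
```

```bash
python3 st.py; python3 -c "
from h import *
snap('side','m_side');crop('m_side',220,200,420,340,4,'m_s')"
```

```text
28.23 [ 572.5 -335.7   16.9] jaw 34.05 z [-0.001 -0.01  -1.   ] 1.005 [0.7 0.1 0.1]
```

View pics/m_s.png

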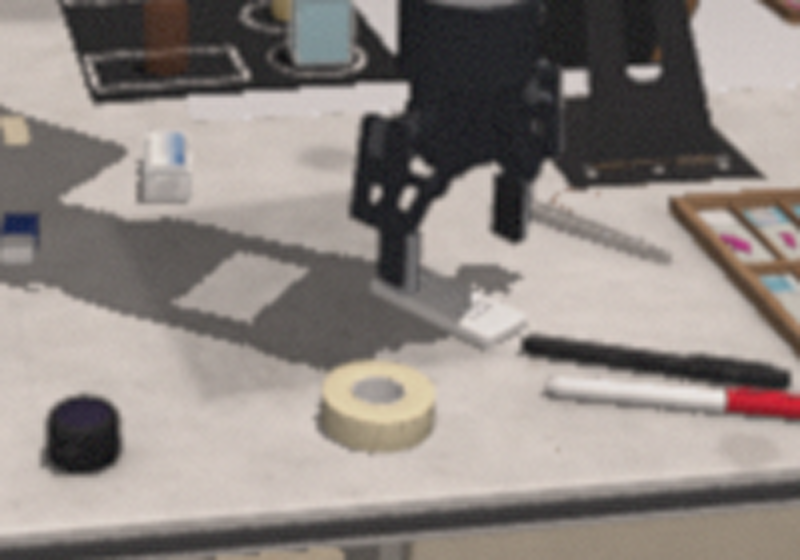

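Call:
jog_arm(motion=[[-0.2, 0.2, -0.6, 0, 0], [0, 0, 0, 0, 0], [0, 0, -0.6, 0, 0], [0, 0, 0, 0, 0], [0, 0, 0, 0, 0]])

```text
t: 28.7
tcp_pos: [0.5697, -0.333, 0.003]
tool_rot: [0.469, 0.883, -0.005, 0.001]
force: [0.2, 0.1, -0.5]
finger_gap: 1.005
```

```bash
python3 st.py
```

```text
28.7 [ 569.7 -333.     3. ] jaw 34.06 z [-0.003 -0.009 -1.   ] 1.005 [ 0.2  0.1 -0.5]
```

Call:
jog_arm(motion=[[0, 0, 0, 0, 80], [0, 0, 0, 0, 120], [0, 0, 0, 0, 255], [0, 0, 0, 0, 255], [0, 0, 0, 0, 255], [0, 0, 0, 0, 255], [0, 0, 0, 0, 255], [0, 0, 0, 0, 255]], squeeze=35)

```text
t: 29.37
tcp_pos: [0.5704, -0.3334, 0.0038]
tool_rot: [0.469, 0.883, -0.005, 0.002]
force: [0.5, -0.1, -1.1]
finger_gap: 0.407
```

```bash
python3 st.py
```

```text
29.37 [ 570.4 -333.4    3.8] jaw 34.06 z [-0.001 -0.01  -1.   ] 0.407 [ 0.5 -0.1 -1.1]
```

Call:
jog_arm(motion=[[0, 0, 1, 0, 255], [0, 0, 0, 0, 255], [0, 0, 2, 0, 255], [0, 0, 2, 0, 255], [0, 0, 2, 0, 255], [0, 0, 2, 0, 255], [0, 0, 2, 0, 255], [0, 0, 1, 0, 255], [0, 0, 0, 0, 255]])

```text
t: 30.12
tcp_pos: [0.5685, -0.3321, 0.1292]
tool_rot: [0.469, 0.883, -0.004, 0.0]
force: [0.5, -0.1, 0.4]
finger_gap: 0.405
```

```bash
python3 st.py; python3 -c "
from h import *
snap('side','n_side');crop('n_side',220,130,420,290,4,'n_s');snap('wrist','n_wrist')"
```

```text
30.12 [ 568.5 -332.1  129.2] jaw 34.05 z [-0.004 -0.008 -1.   ] 0.405 [ 0.5 -0.1  0.4]
```

View pics/n_s.png

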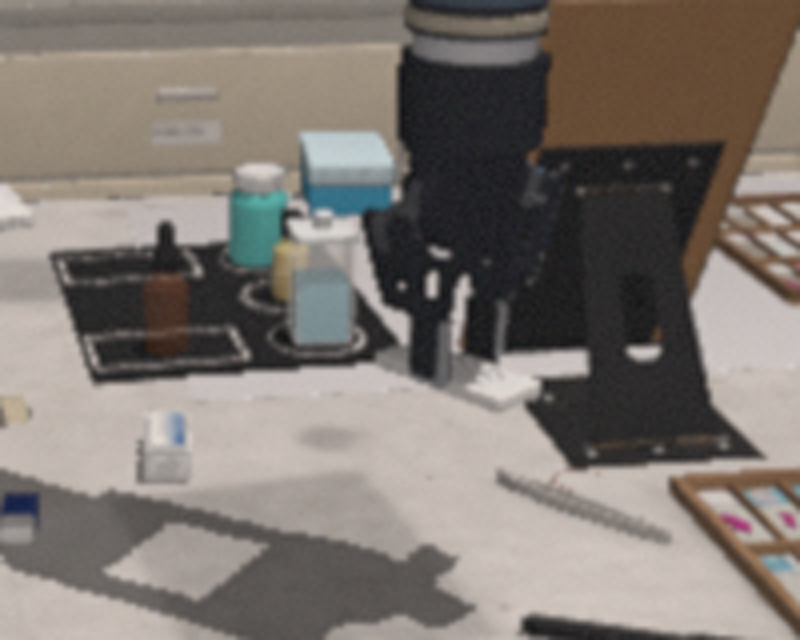

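View pics/n_wrist.png

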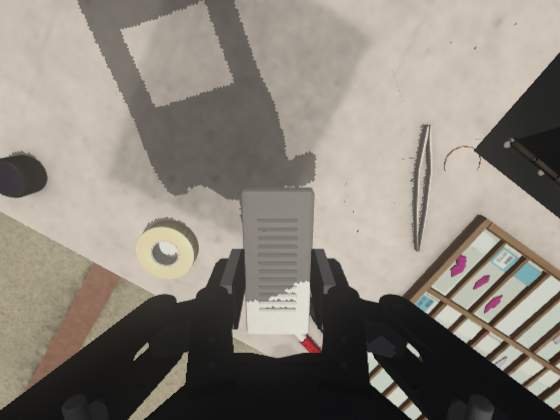

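Call:
jog_arm(motion=[[-1, 0, 1, 0, 255], [-2, 1, 1, 0, 255], [-2, 2, 1, 0, 255], [-2, 2, 1, 0, 255], [-2, 2, 0, 0, 255], [-2, 2, 0, 0, 255], [-1, 3, 0, 0, 255], [0, 3, 0, 0, 255], [0, 3, 0, 0, 255], [0, 3, 0, 0, 255]])

```text
t: 31.05
tcp_pos: [0.4293, -0.1155, 0.1598]
tool_rot: [0.474, 0.881, -0.004, -0.012]
force: [0.9, 1.3, -0.2]
finger_gap: 0.399
```

```bash
python3 st.py
```

```text
31.05 [ 429.3 -115.5  159.8] jaw 33.45 z [-0.025  0.005 -1.   ] 0.399 [ 0.9  1.3 -0.2]
```

Call:
jog_arm(motion=[[0, 2.5, 1, 5, 255], [0, 2.5, 1, 6, 255], [0, 2.5, 0, 6, 255], [0, 2.5, 0, 6, 255], [0, 2.5, 0, 6, 255], [0, 2.5, 0, 6, 255], [0, 2.5, 0, 6, 255], [0, 2.5, 0, 6, 255], [0, 2.5, 0, 6, 255], [0, 2.5, 0, 3, 255]])

```text
t: 31.88
tcp_pos: [0.4121, 0.1468, 0.1752]
tool_rot: [-0.018, 1.0, -0.014, -0.022]
force: [0.4, 0.4, -0.1]
finger_gap: 0.412
```

```bash
python3 st.py
```

```text
31.88 [412.1 146.8 175.2] jaw 92.06 z [-0.043 -0.029 -0.999] 0.412 [ 0.4  0.4 -0.1]
```

Call:
jog_arm(motion=[[0.9, 0.9, 0, 1, 255], [0.9, 0.9, 0, 0, 255], [0.9, 0.9, 0, 0, 255], [0.9, 0.9, 0, 0, 255], [0.9, 0.9, 0, 0, 255], [0.9, 0.9, 0, 0, 255], [0.9, 0.9, 0, 0, 255], [0.9, 0.9, 0, 0, 255], [0.5, 0.5, 0, 0, 255], [0, 0, 0, 0, 255]])

```text
t: 32.72
tcp_pos: [0.4844, 0.2271, 0.1695]
tool_rot: [-0.027, 0.999, -0.016, -0.032]
force: [-0.3, -0.8, 0.2]
finger_gap: 0.411
```

```bash
python3 st.py
```

```text
32.72 [484.4 227.1 169.5] jaw 93.12 z [-0.063 -0.033 -0.997] 0.411 [-0.3 -0.8  0.2]
```

Call:
jog_arm(motion=[[-1, -0.5, 0, 0, 255], [-1, -0.5, 0, 0, 255], [-1, -0.5, 0, 0, 255], [-1, -0.5, 0, 0, 255], [-1, -0.5, 0, 0, 255], [-0.5, -0.2, 0, 0, 255], [0, 0, 0, 0, 255]])

```text
t: 33.3
tcp_pos: [0.4208, 0.1941, 0.1675]
tool_rot: [-0.025, 0.999, -0.017, -0.037]
force: [-0.3, -0.1, -0.4]
finger_gap: 0.403
```

```bash
python3 st.py
```

```text
33.3 [420.8 194.1 167.5] jaw 92.89 z [-0.073 -0.037 -0.997] 0.403 [-0.3 -0.1 -0.4]
```

Call:
jog_arm(motion=[[0, 0, 1.5, 0, 255], [0, 0, 1.5, 0, 255], [0, 0, 1.5, 0, 255], [0, 0, 1.5, 0, 255], [0, 0, 1, 0, 255], [0, 0, 0.5, 0, 255], [0, 0, 0, 0, 255]])

```text
t: 33.88
tcp_pos: [0.4194, 0.1923, 0.2454]
tool_rot: [-0.023, 0.999, -0.018, -0.038]
force: [0.0, -0.2, -0.5]
finger_gap: 0.405
```

```bash
python3 st.py
```

```text
33.88 [419.4 192.3 245.4] jaw 92.7 z [-0.076 -0.037 -0.996] 0.405 [ 0.  -0.2 -0.5]
```

Call:
jog_arm(motion=[[0, 0, -3, 0, 255], [0, 0, -3, 0, 255], [0, 0, 0, 0, 255], [0, 0, 0, 0, 255]])

```text
t: 34.22
tcp_pos: [0.4214, 0.1924, 0.1847]
tool_rot: [-0.023, 0.999, -0.017, -0.035]
force: [0.1, -0.4, -0.1]
finger_gap: 0.407
```

```bash
python3 st.py
```

```text
34.22 [421.4 192.4 184.7] jaw 92.65 z [-0.07  -0.036 -0.997] 0.407 [ 0.1 -0.4 -0.1]
```

Call:
jog_arm(motion=[[3, 1.3, 0, 0, 255], [3, 1.3, 0, 0, 255], [0, 0, 0, 0, 255], [0, 0, 0, 0, 255]])

```text
t: 34.55
tcp_pos: [0.4798, 0.2185, 0.1859]
tool_rot: [-0.022, 0.999, -0.018, -0.039]
force: [-0.7, -0.5, -0.6]
finger_gap: 0.407
```

```bash
echo 'print(s["q"].round(4))'>>st.py; python3 st.py
```

```text
34.55 [479.8 218.5 185.9] jaw 92.65 z [-0.077 -0.037 -0.996] 0.407 [-0.7 -0.5 -0.6]
[ 0.2262  0.4914  1.6632 -0.0219  1.0709 -1.3781]
```

Call:
jog_arm(motion=[[-0.5, -0.2, 0, 0, 255], [-0.5, -0.2, 0, 0, 255], [-0.5, -0.2, 0, 0, 255], [-0.5, -0.2, 0, 0, 255], [-0.5, -0.2, 0, 0, 255], [-0.5, -0.2, 0, 0, 255]])

```text
t: 35.05
tcp_pos: [0.4442, 0.2045, 0.1882]
tool_rot: [-0.022, 0.999, -0.018, -0.039]
force: [0.0, 0.2, -0.2]
finger_gap: 0.407
```

```bash
python3 st.py
```

```text
35.05 [444.2 204.5 188.2] jaw 92.66 z [-0.078 -0.038 -0.996] 0.407 [ 0.   0.2 -0.2]
[ 0.2151  0.4426  1.7536 -0.0238  1.0298 -1.3875]
```

Call:
jog_arm(motion=[[0, 0, 0, -4, 255], [0, 0, 0, -6, 255], [0, 0, 0, -6, 255], [0, 0, 0, -6, 255], [0, 0, 0, -6, 255], [0, 0, 0, -6, 255], [0, 0, 0, -6, 255], [0, 0, 0, -6, 255], [0, 0, 0, -6, 255], [0, 0, 0, -6, 255]])

```text
t: 35.88
tcp_pos: [0.4337, 0.2018, 0.1892]
tool_rot: [0.486, 0.873, 0.004, -0.046]
force: [-0.6, 0.0, 0.3]
finger_gap: 0.402
```

```bash
python3 st.py
```

```text
35.88 [433.7 201.8 189.2] jaw 31.93 z [-0.077  0.052 -0.996] 0.402 [-0.6  0.   0.3]
[ 0.1606  0.4152  1.8043  0.0759  0.9912 -0.4388]
```

Call:
jog_arm(motion=[[0, 0, 0, -6, 255], [0, 0, 0, -6, 255], [0, 0, 0, -6, 255], [0, 0, 0, -6, 255], [0, 0, 0, -6, 255], [0, 0, 0, -6, 255], [0, 0, 0, -6, 255], [0, 0, 0, -6, 255], [0, 0, 0, -6, 255], [0, 0, 0, -6, 255]])

```text
t: 36.72
tcp_pos: [0.4254, 0.1989, 0.19]
tool_rot: [0.871, 0.489, 0.026, -0.039]
force: [0.2, -0.6, -0.6]
finger_gap: 0.403
```

Call:
jog_arm(motion=[[0, 0, 0, -6, 255], [0, 0, 0, -6, 255], [0, 0, 0, -6, 255], [0, 0, 0, -6, 255], [0, 0, 0, -6, 255], [0, 0, 0, -6, 255], [0, 0, 0, -6, 255], [0, 0, 0, -6, 255], [0, 0, 0, -3, 255], [0, 0, 0, 0, 255]])

```text
t: 37.55
tcp_pos: [0.4159, 0.1962, 0.1909]
tool_rot: [0.998, 0.041, 0.039, -0.023]
force: [-0.8, -0.4, -0.0]
finger_gap: 0.401
```

```bash
python3 st.py
```

```text
37.55 [415.9 196.2 190.9] jaw -85.16 z [ 0.075  0.05  -0.996] 0.401 [-0.8 -0.4 -0. ]
[0.1731 0.3408 1.9405 0.0511 0.7782 1.6262]
```

Call:
jog_arm(motion=[[1, 0.9, 0, -1.8, 255], [1, 0.9, 0, 0, 255], [1, 0.9, 0, 0, 255], [1, 0.9, 0, 0, 255], [1, 0.9, 0, 0, 255], [1, 0.9, 0, 0, 255], [0.5, 0.4, 0, 0, 255], [0, 0, 0, 0, 255]])

```text
t: 38.22
tcp_pos: [0.4817, 0.2572, 0.1912]
tool_rot: [0.999, 0.032, 0.038, -0.023]
force: [0.2, -0.1, -0.0]
finger_gap: 0.41
```

```bash
python3 st.py
```

```text
38.22 [481.7 257.2 191.2] jaw -86.21 z [ 0.074  0.047 -0.996] 0.41 [ 0.2 -0.1 -0. ]
[0.2713 0.4444 1.7379 0.0336 0.8752 1.7573]
```

Call:
jog_arm(motion=[[-0.8, -0.5, -0.7, 0, 255], [-0.8, -0.5, -0.7, 0, 255], [-0.8, -0.5, -0.7, 0, 255], [-0.6, -0.3, -0.7, 0, 255], [0, 0, -0.7, 0, 255], [0, 0, -0.7, 0, 255], [0, 0, 0, 0, 255]])

```text
t: 38.8
tcp_pos: [0.4487, 0.2375, 0.1476]
tool_rot: [0.998, 0.036, 0.037, -0.022]
force: [0.2, -0.5, -0.8]
finger_gap: 0.405
```

```bash
python3 st.py
```

```text
38.8 [448.7 237.5 147.6] jaw -85.81 z [ 0.073  0.047 -0.996] 0.405 [ 0.2 -0.5 -0.8]
[0.25   0.4723 1.8688 0.0416 0.7189 1.7191]
```

Call:
jog_arm(motion=[[0, -3, 1, 0, 255], [0, -4, 0, 0, 255], [0, -4, 0, 0, 255], [0, -4, 0, 0, 255], [0, 0, 0, 0, 255], [0, 4, 0, 0, 255], [0, 4, 0, 0, 255], [0, 4, 0, 0, 255], [0, 3, 0, 0, 255], [0, 0, 0, 0, 255]])

```text
t: 39.63
tcp_pos: [0.4614, 0.2332, 0.1602]
tool_rot: [0.998, 0.03, 0.046, -0.022]
force: [-0.4, 0.9, -0.3]
finger_gap: 0.402
```

```bash
python3 st.py
```

```text
39.63 [461.4 233.2 160.2] jaw -86.5 z [ 0.091  0.047 -0.995] 0.402 [-0.4  0.9 -0.3]
[0.2375 0.4558 1.8478 0.0355 0.7384 1.7241]
```

Call:
jog_arm(motion=[[0, -2, 0, 0, 255], [0, -2, 0, 0, 255], [0, -2, 0, 0, 255], [0, -2, 0, 0, 255], [0, -2, 0, 0, 255], [0, -2, 0, 0, 255], [0, -1, 0, 0, 255], [0, 0, 0, 0, 255]])

```text
t: 40.3
tcp_pos: [0.4641, 0.1026, 0.1614]
tool_rot: [0.998, 0.037, 0.05, -0.022]
force: [0.1, 0.9, 0.7]
finger_gap: 0.406
```

```bash
python3 st.py
```

```text
40.3 [464.1 102.6 161.4] jaw -85.61 z [ 0.098  0.048 -0.994] 0.406 [0.1 0.9 0.7]
[-0.0523  0.4083  1.9475  0.0831  0.6921  1.3824]
```

Call:
jog_arm(motion=[[0, 2, 0, 0, 255], [0, 2, 0, 0, 255], [0, 2, 0, 0, 255], [0, 2, 0, 0, 255], [0, 2, 0, 0, 255], [0, 2, 0, 0, 255], [0, 1, 0, 0, 255], [0, 0, 0, 0, 255]])

```text
t: 40.97
tcp_pos: [0.4661, 0.2391, 0.1623]
tool_rot: [0.998, 0.034, 0.052, -0.023]
force: [-0.4, 0.4, 0.2]
finger_gap: 0.405
```

```bash
python3 st.py
```

```text
40.97 [466.1 239.1 162.3] jaw -85.92 z [ 0.102  0.049 -0.994] 0.405 [-0.4  0.4  0.2]
[0.2475 0.457  1.8367 0.0332 0.7374 1.7261]
```

Call:
jog_arm(motion=[[-3, -1.3, 0, 0, 255], [-3, -1.3, 0, 0, 255], [0, 0, 0, 0, 255], [3, 1.3, 0, 0, 255], [3, 1.3, 0, 0, 255], [3, 1.3, 0, 0, 255], [0, 0, 0, 0, 255], [0, 0, 0, 0, 255]])

```text
t: 41.63
tcp_pos: [0.4933, 0.2522, 0.1621]
tool_rot: [0.998, 0.037, 0.049, -0.022]
force: [0.5, -0.3, -0.2]
finger_gap: 0.405
```

```bash
python3 st.py
```

```text
41.63 [493.3 252.2 162.1] jaw -85.68 z [ 0.097  0.047 -0.994] 0.405 [ 0.5 -0.3 -0.2]
[0.2596 0.4921 1.76   0.0294 0.784  1.7373]
```

Call:
jog_arm(motion=[[-0.8, -0.3, 0, 0, 255], [-0.8, -0.3, 0, 0, 255], [-0.8, -0.3, 0, 0, 255], [-0.8, -0.3, 0, 0, 255], [-0.8, -0.3, 0, 0, 255], [-0.8, -0.3, 0, 0, 255], [0, 0, 0, 0, 255]])

```text
t: 42.22
tcp_pos: [0.4331, 0.2295, 0.1612]
tool_rot: [0.998, 0.036, 0.045, -0.021]
force: [0.1, -0.2, 0.2]
finger_gap: 0.405
```

```bash
python3 st.py
```

```text
42.22 [433.1 229.5 161.2] jaw -85.74 z [ 0.088  0.044 -0.995] 0.405 [ 0.1 -0.2  0.2]
[0.2454 0.4262 1.9074 0.0334 0.7121 1.7193]
```

Call:
jog_arm(motion=[[3, 1.3, 0, 0, 255], [3, 1.3, 0, 0, 255], [3, 1.3, 0, 0, 255], [0, 0, 0, 0, 255], [0, 0, 0, 0, 255]])

```text
t: 42.63
tcp_pos: [0.5191, 0.268, 0.1613]
tool_rot: [0.998, 0.036, 0.041, -0.02]
force: [-0.5, -0.6, 0.2]
finger_gap: 0.403
```

Call:
jog_arm(motion=[[-0.9, -0.35, 0, 0, 255], [-0.9, -0.35, 0, 0, 255], [-0.9, -0.35, 0, 0, 255], [-0.9, -0.35, 0, 0, 255], [-0.9, -0.35, 0, 0, 255], [-0.9, -0.35, 0, 0, 255], [-0.9, -0.35, 0, 0, 255], [-0.9, -0.35, 0, 0, 255], [-0.9, -0.35, 0, 0, 255], [-0.9, -0.35, 0, 0, 255]])

```text
t: 43.47
tcp_pos: [0.4039, 0.2247, 0.1604]
tool_rot: [0.999, 0.036, 0.033, -0.018]
force: [-0.1, 0.2, -1.1]
finger_gap: 0.401
```

```bash
python3 st.py
```

```text
43.47 [403.9 224.7 160.4] jaw -85.8 z [ 0.065  0.038 -0.997] 0.401 [-0.1  0.2 -1.1]
[0.2515 0.4039 1.9573 0.032  0.708  1.7266]
```

Works: −0.023 per cycle. Repeat twice.

Call:
jog_arm(motion=[[3, 1.3, 0, 0, 255], [3, 1.3, 0, 0, 255], [3, 1.3, 0, 0, 255], [3, 1.3, 0, 0, 255], [0, 0, 0, 0, 255], [0, 0, 0, 0, 255]])

```text
t: 43.97
tcp_pos: [0.4989, 0.2701, 0.1578]
tool_rot: [0.999, 0.036, 0.017, -0.014]
force: [-1.1, -0.3, -1.1]
finger_gap: 0.405
```

Call:
jog_arm(motion=[[-0.9, -0.4, 0, 0, 255], [-0.9, -0.4, 0, 0, 255], [-0.9, -0.4, 0, 0, 255], [-0.9, -0.4, 0, 0, 255], [-0.9, -0.4, 0, 0, 255], [-0.9, -0.4, 0, 0, 255], [-0.9, -0.4, 0, 0, 255], [-0.9, -0.4, 0, 0, 255], [-0.9, -0.4, 0, 0, 255], [-0.9, -0.4, 0, 0, 255]])

```text
t: 44.8
tcp_pos: [0.38, 0.2202, 0.1575]
tool_rot: [0.999, 0.036, 0.007, -0.012]
force: [-0.9, 0.3, -0.5]
finger_gap: 0.403
```

Call:
jog_arm(motion=[[3, 1.3, 0, 0, 255], [3, 1.3, 0, 0, 255], [3, 1.3, 0, 0, 255], [0, 0, 0, 0, 255], [0, 0, 0, 0, 255]])

```text
t: 45.22
tcp_pos: [0.4471, 0.2527, 0.1558]
tool_rot: [0.999, 0.036, -0.007, -0.008]
force: [-1.5, 0.4, 0.2]
finger_gap: 0.406
```

```bash
python3 st.py
```

```text
45.22 [447.1 252.7 155.8] jaw -85.92 z [-0.015  0.016 -1.   ] 0.406 [-1.5  0.4  0.2]
[0.2853 0.4918 1.7812 0.0247 0.8786 1.7688]
```

Call:
jog_arm(motion=[[0, -1.9, 0, -1, 255], [0, 0, 0, 0, 255], [0, 0, -2, 0, 255], [0, 0, -2, 0, 255], [0, 0, -2, 0, 255], [0, 0, -2, 0, 255], [0, 0, -1, 0, 255], [0, 0, 0, 0, 255], [0, 0, 0, 0, 255]])

```text
t: 45.97
tcp_pos: [0.431, 0.2297, 0.0659]
tool_rot: [1.0, 0.026, -0.01, -0.008]
force: [0.2, -0.6, -0.1]
finger_gap: 0.406
```

```bash
python3 st.py
```

```text
45.97 [431.  229.7  65.9] jaw -87.03 z [-0.021  0.015 -1.   ] 0.406 [ 0.2 -0.6 -0.1]
[0.2477 0.632  1.8973 0.0342 0.6296 1.7386]
```

Now correct x/y and check visually.

Call:
jog_arm(motion=[[1.5, 0.3, 0, 0, 255], [0, 0, 0, 0, 255], [0, 0, -1.5, 0, 255], [0, 0, -1.5, 0, 255], [0, 0, 0, 0, 255], [0, 0, 0, 0, 255]])

```text
t: 46.47
tcp_pos: [0.4431, 0.2328, 0.0409]
tool_rot: [1.0, 0.026, -0.009, -0.009]
force: [0.4, 0.4, -0.3]
finger_gap: 0.404
```

```bash
python3 st.py; python3 -c "
from h import *
snap('wrist','o_wrist');snap('scene','o_scene')"
```

```text
46.47 [443.1 232.8  40.9] jaw -86.99 z [-0.018  0.017 -1.   ] 0.404 [ 0.4  0.4 -0.3]
[0.2476 0.6883 1.8789 0.0372 0.5881 1.7346]
```

View pics/o_wrist.png

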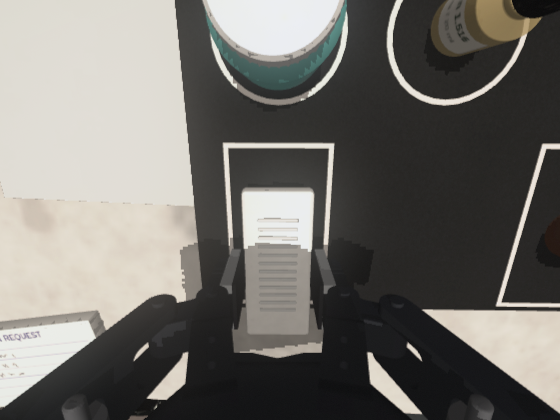

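Call:
jog_arm(motion=[[0.3, 0, -1, 0, 255], [0, 0, 0, 0, 255], [0, 0, -1, 0, 255], [0, 0, 0, 0, 255], [0, 0, -0.6, 0, 255], [0, 0, 0, 0, 255], [0, 0, 0, 0, 255]])

```text
t: 47.15
tcp_pos: [0.4475, 0.2332, 0.0146]
tool_rot: [1.0, 0.026, -0.007, -0.009]
force: [-0.0, 0.1, -0.4]
finger_gap: 0.402
```

```bash
python3 st.py
```

```text
47.15 [447.5 233.2  14.6] jaw -86.98 z [-0.014  0.018 -1.   ] 0.402 [-0.   0.1 -0.4]
[0.2461 0.7418 1.8781 0.0407 0.5311 1.7289]
```

Call:
jog_arm(motion=[[-0.1, 0, -0.4, 0, 255], [0, 0, 0, 0, 255], [0, 0, -0.3, 0, 255], [0, 0, 0, 0, 255]])

```text
t: 47.48
tcp_pos: [0.4463, 0.2332, 0.0068]
tool_rot: [1.0, 0.026, -0.007, -0.009]
force: [0.3, -1.0, -0.3]
finger_gap: 0.406
```

```bash
python3 st.py; python3 - <<'E'
from mat import *
c=snap('wrist','p_wrist');crop('p_wrist',180,120,400,340,2.7,'p_w')
for o in fitmat(c):print(*o)
E
```

```text
47.48 [446.3 233.2   6.8] jaw -86.98 z [-0.014  0.018 -1.   ] 0.406 [ 0.3 -1.  -0.3]
[0.2467 0.7569 1.8819 0.0421 0.5125 1.7278]
```

View pics/p_w.png

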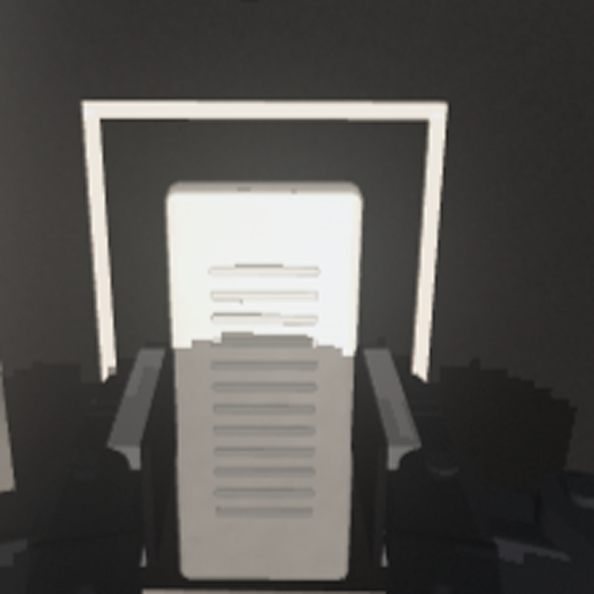

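Call:
jog_arm(motion=[[0, 0, -0.1, 0, 255], [0, 0, 0, 0, 255], [0, 0, 0, 0, 140], [0, 0, 0, 0, 120], [0, 0, 0, 0, 80], [0, 0, 0, 0, 40], [0, 0, 0, 0, 0], [0, 0, 0, 0, 0], [0, 0, 0, 0, 0]])

```text
t: 48.28
tcp_pos: [0.447, 0.2334, 0.0068]
tool_rot: [1.0, 0.026, -0.006, -0.009]
force: [0.6, -0.1, 0.3]
finger_gap: 0.998
```

Call:
jog_arm(motion=[[0, 0, 1, 0, 0], [0, 0, 0, 0, 0], [0, 0, 2, 0, 0], [0, 0, 2, 0, 0], [0, 0, 2, 0, 0], [0, 0, 2, 0, 0], [0, 0, 2, 0, 0], [0, 0, 2, 0, 0], [0, 0, 0, 0, 0], [0, 0, 0, 0, 0]])

```text
t: 49.12
tcp_pos: [0.4451, 0.2328, 0.1443]
tool_rot: [1.0, 0.026, -0.006, -0.009]
force: [-0.1, -0.1, -0.1]
finger_gap: 1.001
```

```bash
python3 st.py; cat > ml.py <<'E'
from cyl import *
def mailer(c,zt=.012,z0=.008,z1=.025,c0=(.446,.233),rad=.055):
    P=cloud(c);g=c["img"].min(2).astype(int)
    m=((P[...,2]>z0)&(P[...,2]<z1)&(g>60)&(np.hypot(P[...,0]-c0[0],P[...,1]-c0[1])<rad)).astype(np.uint8)
    k,l,st,ce=cv2.connectedComponentsWithStats(m)
    for i in range(1,k):
        if st[i,4]>150:
            v,u=np.nonzero(l==i);q=plane(c,np.c_[u,v],zt)[:,:2];r=cv2.minAreaRect((q*1000).astype(np.float32))
            print(st[i],np.round(r[0],1),np.round(r[1],1),round(r[2],2),"z",np.median(P[l==i][:,2]).round(4))
E
python3 - <<'E'
from ml import *
from mat import fitmat
for n in ['wrist','scene','side']:
    c=snap(n,'q_'+n);mailer(c)
    if n=='wrist':
        for o in fitmat(c):print(*o)
E
```

```text
49.12 [445.1 232.8 144.3] jaw -86.98 z [-0.013  0.018 -1.   ] 1.001 [-0.1 -0.1 -0.1]
[0.2466 0.4982 1.8193 0.0277 0.8326 1.7459]
[ 261  149   39   86 3119] [447.1 233. ] [86.1 35.8] 3.08 z 0.0128
[456, 14, 78, 95, 756] [570.1  54.6] [73.9 62.2] 24.32
[470, 29, 47, 59, 340] [569.   59.4] [56.1 32. ] 37.28
[189 191  30  12 171] [446.5 229.2] [88.8 43.8] 1.33 z 0.0121
```

View pics/q_wrist.png

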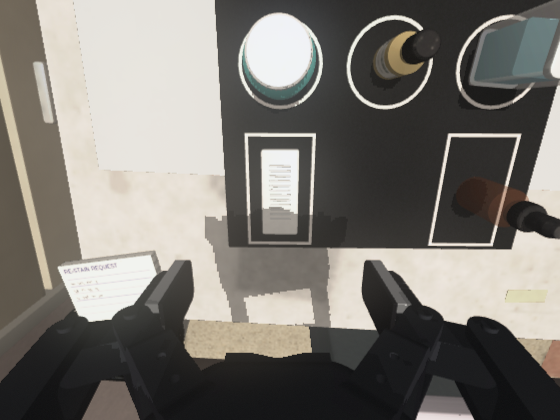

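Call:
jog_arm(motion=[[0, -2, 0.5, 5, 0], [0, -4, 0.5, 6, 0], [0, -4, 0, 6, 0], [0, -4, 0, 6, 0], [0, -4, 0, 6, 0], [0, -4, 0, 6, 0], [0, -4, 0, 6, 0], [0, -4, 0, 6, 0], [0, -4, 0, 6, 0], [0, -2, 0, 6, 0]])

```text
t: 50.1
tcp_pos: [0.4379, -0.1213, 0.1425]
tool_rot: [0.853, 0.522, -0.02, -0.007]
force: [0.8, 0.2, 0.1]
finger_gap: 1.002
```

```bash
python3 st.py
```

```text
50.1 [ 437.9 -121.3  142.5] jaw -27.04 z [-0.041 -0.009 -0.999] 1.002 [0.8 0.2 0.1]
[-4.9880e-01  4.6290e-01  1.9125e+00 -3.8000e-02  7.9810e-01 -3.0000e-04]
```

Call:
jog_arm(motion=[[0, -1, 0, 6, 0], [0, -1, 0, 6, 0], [0, -0.5, 0, 6, 0], [0, 0, 0, 2, 0], [0, 0, 0, 0, 0], [0, 0, 0, 0, 0]])

```text
t: 50.6
tcp_pos: [0.4343, -0.1537, 0.1351]
tool_rot: [0.746, 0.665, -0.023, -0.009]
force: [0.9, -0.3, -0.6]
finger_gap: 1.0
```

```bash
python3 st.py
```

```text
50.6 [ 434.3 -153.7  135.1] jaw -6.56 z [-0.047 -0.017 -0.999] 1.0 [ 0.9 -0.3 -0.6]
[-0.5575  0.4837  1.9021 -0.0555  0.7876 -0.4037]
```

Call:
jog_arm(motion=[[0.9, -0.3, 0, 0, 0], [0.9, -0.3, 0, 0, 0], [0.9, -0.3, 0, 0, 0], [0.9, -0.3, 0, 0, 0], [0.9, -0.3, 0, 0, 0], [0.9, -0.3, 0, 0, 0], [0.9, -0.3, 0, 0, 0], [0.9, -0.3, 0, 0, 0], [0.9, -0.3, 0, 0, 0], [0.9, -0.3, 0, 0, 0]])

```text
t: 51.43
tcp_pos: [0.5355, -0.1837, 0.1335]
tool_rot: [0.746, 0.665, -0.023, -0.01]
force: [-0.4, -0.2, -0.6]
finger_gap: 0.999
```

```bash
python3 st.py
```

```text
51.43 [ 535.5 -183.7  133.5] jaw -6.56 z [-0.047 -0.016 -0.999] 0.999 [-0.4 -0.2 -0.6]
[-0.5081  0.5943  1.6417 -0.0457  0.9392 -0.3665]
```

Call:
jog_arm(motion=[[-3, 1, 0, 0, 0], [-3, 1, 0, 0, 0], [-3, 1, 0, 0, 0], [0, 0, 0, 0, 0], [0, 0, 0, 0, 0]])

```text
t: 51.85
tcp_pos: [0.4537, -0.1556, 0.1337]
tool_rot: [0.745, 0.666, -0.021, -0.004]
force: [0.9, -0.2, 0.2]
finger_gap: 1.0
```

```bash
python3 st.py
```

```text
51.85 [ 453.7 -155.6  133.7] jaw -6.43 z [-0.035 -0.022 -0.999] 1.0 [ 0.9 -0.2  0.2]
[-0.5404  0.501   1.8662 -0.052   0.7941 -0.3918]
```

Call:
jog_arm(motion=[[0.9, -0.3, 0, 0, 0], [0.9, -0.3, 0, 0, 0], [0.9, -0.3, 0, 0, 0], [0.9, -0.3, 0, 0, 0], [0.9, -0.3, 0, 0, 0], [0.9, -0.3, 0, 0, 0], [-4, 1.1, 0, 0, 0], [-4, 1.1, 0, 0, 0], [0, 0, 0, 0, 0], [0, 0, 0, 0, 0]])

```text
t: 52.68
tcp_pos: [0.455, -0.1628, 0.1352]
tool_rot: [0.745, 0.667, -0.015, 0.01]
force: [-0.5, -0.5, 0.5]
finger_gap: 0.999
```

```bash
python3 st.py
```

```text
52.68 [ 455.  -162.8  135.2] jaw -6.29 z [-0.009 -0.036 -0.999] 0.999 [-0.5 -0.5  0.5]
[-0.553   0.4931  1.8775 -0.0514  0.7607 -0.4063]
```

Call:
jog_arm(motion=[[-1.9, 1.6, 0, 0.4, 0], [0, 0, 0, 0, 0], [0, 0, -2, 0, 0], [0, 0, -2, 0, 0], [0, 0, -2, 0, 0], [0, 0, -2, 0, 0], [0, 0, 0, 0, 0], [0, 0, 0, 0, 0]])

```text
t: 53.35
tcp_pos: [0.4579, -0.1568, 0.0541]
tool_rot: [0.742, 0.67, -0.011, 0.024]
force: [0.9, -0.2, 0.2]
finger_gap: 1.002
```

```bash
python3 st.py; python3 - <<'E'
from ml import *
for n in ['wrist','scene','side']:
    c=snap(n,'r_'+n);mailer(c,.018,.012,.035,(.436,-.146),.05); rect(['r_'+n],[.436,-.146],.045,.012,.03)
E
```

```text
53.35 [ 457.9 -156.8   54.1] jaw -5.78 z [ 0.016 -0.05  -0.999] 1.002 [ 0.9 -0.2  0.2]
[-0.5394  0.6456  1.9446 -0.0711  0.5134 -0.3767]
[ 211  174   53   95 4268] [ 435.2 -147.4] [67. 32.] 84.15 z 0.0239
r_wrist 4585 [ 435.7 -146.6] [63.6 31.1] 84.0 z [23.9 25. ]
[280 233  28  19 284] [ 435.9 -147.3] [79.1 42.5] 81.54 z 0.0225
r_scene 284 [ 435.3 -147. ] [65.2 32.8] 84.9 z [22.5 24.5]
[256 233  12  14 154] [ 434.3 -151.8] [79.6 29.1] 82.71 z 0.0223
r_side 155 [ 434.7 -149.4] [62.2 28.8] 82.7 z [22.3 24. ]
```

View pics/r_wrist.png

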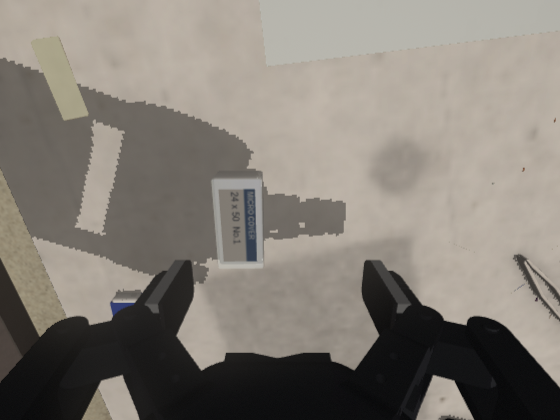

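Call:
jog_arm(motion=[[-2.1, 0.9, 0, 0, 0], [0, 0, 0, 0, 0], [0, 0, -1, 0, 0], [0, 0, 0, 0, 0], [0, 0, -1, 0, 0], [0, 0, 0, 0, 0], [0, 0, 0, 0, 0]])

```text
t: 54.08
tcp_pos: [0.4414, -0.1504, 0.0395]
tool_rot: [0.742, 0.67, -0.009, 0.031]
force: [-0.2, 0.2, -0.8]
finger_gap: 1.0
```

```bash
python3 st.py
```

```text
54.08 [ 441.4 -150.4   39.5] jaw -5.76 z [ 0.029 -0.058 -0.998] 1.0 [-0.2  0.2 -0.8]
[-0.5459  0.6661  2.0052 -0.0859  0.4171 -0.3669]
```

Call:
jog_arm(motion=[[3, -1, 2, 0, 0], [3, -1, 0, 0, 0], [3, -1, 0, 0, 0], [0, 0, 0, 0, 0], [0, 0, 0, 0, 0]])

```text
t: 54.5
tcp_pos: [0.5334, -0.1801, 0.0625]
tool_rot: [0.742, 0.67, -0.009, 0.029]
force: [-0.5, 0.3, -0.9]
finger_gap: 0.997
```

Call:
jog_arm(motion=[[-0.9, 0.3, 0, 0, 0], [-0.9, 0.3, 0, 0, 0], [-0.9, 0.3, 0, 0, 0], [-0.9, 0.3, 0, 0, 0], [-0.9, 0.3, 0, 0, 0], [-0.9, 0.3, 0, 0, 0], [-0.9, 0.3, 0, 0, 0], [-0.9, 0.3, 0, 0, 0], [-0.9, 0.3, 0, 0, 0], [0, 0, 0, 0, 0]])

```text
t: 55.33
tcp_pos: [0.4283, -0.1418, 0.063]
tool_rot: [0.742, 0.67, -0.013, 0.018]
force: [-0.9, 0.5, 0.1]
finger_gap: 0.999
```

```bash
python3 st.py
```

```text
55.33 [ 428.3 -141.8   63. ] jaw -5.85 z [ 0.006 -0.044 -0.999] 0.999 [-0.9  0.5  0.1]
[-0.5449  0.6099  2.0137 -0.0735  0.4917 -0.3782]
```

Call:
jog_arm(motion=[[3, -1, 0, 0, 0], [3, -1, 0, 0, 0], [0, 0, 0, 0, 0], [-0.9, 0.3, 0, 0, 0], [-0.9, 0.3, 0, 0, 0], [-0.9, 0.3, 0, 0, 0], [-0.9, 0.3, 0, 0, 0], [-0.7, 0.2, 0, 0, 0], [0, 0, 0, 0, 0], [0, 0, 0, 0, 0]])

```text
t: 56.17
tcp_pos: [0.4241, -0.1374, 0.063]
tool_rot: [0.743, 0.669, -0.017, 0.006]
force: [-0.1, -0.1, -0.3]
finger_gap: 1.003
```

```bash
python3 st.py
```

```text
56.17 [ 424.1 -137.4   63. ] jaw -5.97 z [-0.017 -0.031 -0.999] 1.003 [-0.1 -0.1 -0.3]
[-0.541   0.6108  2.0082 -0.0703  0.5222 -0.376 ]
```

Call:
jog_arm(motion=[[1.1, -0.9, 0, 0, 0], [0, 0, 0, 0, 0], [0, 0, -1, 0, 0], [0, 0, -1, 0, 0], [0, 0, -0.8, 0, 0], [0, 0, 0, 0, 0], [0, 0, 0, 0, 0]])

```text
t: 56.75
tcp_pos: [0.4334, -0.1455, 0.0345]
tool_rot: [0.743, 0.669, -0.017, 0.006]
force: [0.9, -0.1, -0.5]
finger_gap: 1.0
```

```bash
python3 st.py
```

```text
56.75 [ 433.4 -145.5   34.5] jaw -6.01 z [-0.017 -0.03  -0.999] 1.0 [ 0.9 -0.1 -0.5]
[-0.5458  0.679   1.9909 -0.0769  0.4718 -0.3726]
```

Call:
jog_arm(motion=[[0.3, -0.2, -0.8, 0, 0], [0, 0, -0.8, 0, 0], [0, 0, 0, 0, 0], [0, 0, -0.5, 0, 0], [0, 0, 0, 0, 0], [0, 0, 0, 0, 0]])

```text
t: 57.25
tcp_pos: [0.437, -0.1477, 0.0118]
tool_rot: [0.743, 0.669, -0.016, 0.006]
force: [-0.3, -0.5, -0.0]
finger_gap: 0.998
```

```bash
python3 st.py
```

```text
57.25 [ 437.  -147.7   11.8] jaw -5.99 z [-0.016 -0.031 -0.999] 0.998 [-0.3 -0.5 -0. ]
[-0.5458  0.7304  1.9869 -0.085   0.4237 -0.3639]
```

Call:
jog_arm(motion=[[0, 0, -0.5, 0, 0], [0, 0, 0, 0, 0], [0, 0, 0, 0, 80], [0, 0, 0, 0, 130], [0, 0, 0, 0, 255], [0, 0, 0, 0, 255], [0, 0, 0, 0, 255], [0, 0, 0, 0, 255], [0, 0, 0, 0, 255], [0, 0, 0, 0, 255]], squeeze=30)

```text
t: 58.08
tcp_pos: [0.4371, -0.1477, 0.0071]
tool_rot: [0.743, 0.669, -0.016, 0.006]
force: [0.9, 0.1, -1.2]
finger_gap: 0.34
```

```bash
python3 st.py
```

```text
58.08 [ 437.1 -147.7    7.1] jaw -5.99 z [-0.016 -0.031 -0.999] 0.34 [ 0.9  0.1 -1.2]
[-0.5457  0.7406  1.9882 -0.0875  0.4111 -0.3611]
```

Call:
jog_arm(motion=[[0, 0, 1, 0, 255], [0, 0, 0, 0, 255], [0, 0, 2, 0, 255], [0, 0, 3, 0, 255], [0, 0, 3, 0, 255], [0, 0, 3, 0, 255], [0, 0, 2, 0, 255], [0, 0, 1, 0, 255], [0, 0, 0, 0, 255], [0, 0, 0, 0, 255]])

```text
t: 58.92
tcp_pos: [0.435, -0.1463, 0.1653]
tool_rot: [0.743, 0.669, -0.016, 0.006]
force: [0.2, 0.2, -1.7]
finger_gap: 0.338
```

```bash
python3 st.py; python3 -c "
from h import *
snap('wrist','t_wrist')
snap('side','t_side');crop('t_side',180,130,380,290,4,'t_s')"
```

```text
58.92 [ 435.  -146.3  165.3] jaw -6.0 z [-0.016 -0.03  -0.999] 0.338 [ 0.2  0.2 -1.7]
[-0.5459  0.4163  1.9028 -0.0469  0.821  -0.4095]
```

View pics/t_s.png

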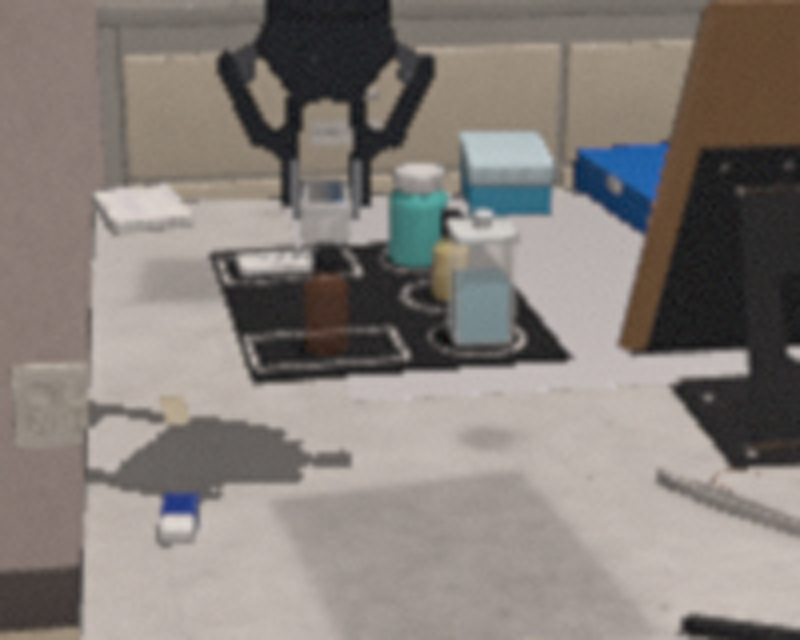

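View pics/t_wrist.png

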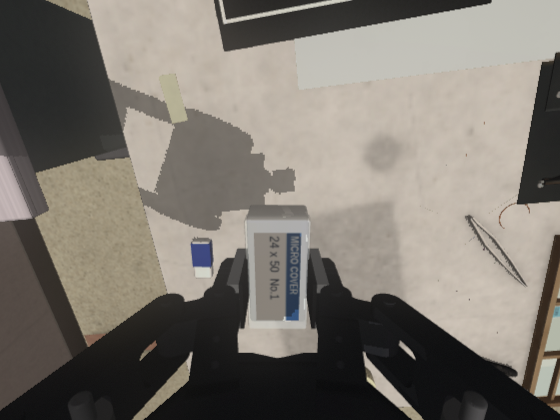

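Call:
jog_arm(motion=[[0, 2, 0, -5, 255], [0, 3, 0, -6, 255], [0, 3, 0, -6, 255], [0, 3, 0, -6, 255], [0, 3, 0, -6, 255], [0, 3, 0, -6, 255], [0, 3, 0, -6, 255], [0, 3, 0, -6, 255], [0, 3, 0, -6, 255], [0, 3, 0, -6, 255]])

```text
t: 59.85
tcp_pos: [0.4279, 0.1504, 0.1517]
tool_rot: [0.982, 0.186, -0.026, -0.011]
force: [1.5, 0.4, -0.5]
finger_gap: 0.339
```

Call:
jog_arm(motion=[[0, 2, 0, -6, 255], [0, 2, 0, -6, 255], [0, 1, 0, -5, 255], [0, 1, 0, 0, 255], [0, 0, 0, 0, 255], [0, 0, 0, 0, 255]])

```text
t: 60.35
tcp_pos: [0.4211, 0.2183, 0.1428]
tool_rot: [0.999, 0.033, -0.034, -0.015]
force: [1.0, -0.2, -0.1]
finger_gap: 0.34
```

```bash
python3 st.py
```

```text
60.35 [421.1 218.3 142.8] jaw -86.23 z [-0.068  0.027 -0.997] 0.34 [ 1.  -0.2 -0.1]
[0.2157 0.4872 1.8561 0.0538 0.8601 1.6834]
```

Call:
jog_arm(motion=[[0.9, 0.3, 0, 0, 255], [0.9, 0.3, 0, 0, 255], [0.9, 0.3, 0, 0, 255], [0.9, 0.3, 0, 0, 255], [0.9, 0.3, 0, 0, 255], [0.9, 0.3, 0, 0, 255], [0.9, 0.3, 0, 0, 255], [-3.5, -1, 0, 0, 255], [-3.5, -1, 0, 0, 255], [0, 0, 0, 0, 255]])

```text
t: 61.18
tcp_pos: [0.4285, 0.2171, 0.1408]
tool_rot: [0.999, 0.03, -0.03, -0.015]
force: [-0.6, -0.7, -1.4]
finger_gap: 0.342
```

```bash
python3 st.py
```

```text
61.18 [428.5 217.1 140.8] jaw -86.63 z [-0.062  0.027 -0.998] 0.342 [-0.6 -0.7 -1.4]
[0.2104 0.4949 1.8471 0.0527 0.8549 1.6857]
```

Call:
jog_arm(motion=[[0.9, 0.3, 0, 0, 255], [0.9, 0.3, 0, 0, 255], [0.9, 0.3, 0, 0, 255], [0.9, 0.3, 0, 0, 255], [0.9, 0.3, 0, 0, 255], [0.9, 0.3, 0, 0, 255], [-4, -0.8, 0, 0, 255], [-4, -0.8, 0, 0, 255], [0, 0, 0, 0, 255], [0, 0, 0, 0, 255]])

```text
t: 62.02
tcp_pos: [0.4327, 0.2237, 0.1432]
tool_rot: [0.999, 0.027, -0.015, -0.018]
force: [0.8, 1.2, -0.2]
finger_gap: 0.344
```

```bash
python3 st.py
```

```text
62.02 [432.7 223.7 143.2] jaw -86.92 z [-0.031  0.034 -0.999] 0.344 [ 0.8  1.2 -0.2]
[0.2218 0.4876 1.8509 0.0549 0.8266 1.7007]
```

Call:
jog_arm(motion=[[0.9, 0.3, 0, 0, 255], [0.9, 0.3, 0, 0, 255], [0.9, 0.3, 0, 0, 255], [0.9, 0.3, 0, 0, 255], [0.9, 0.3, 0, 0, 255], [0.9, 0.3, 0, 0, 255], [-4, -0.8, 0, 0, 255], [-4, -0.8, 0, 0, 255], [0, 0, 0, 0, 255], [0, 0, 0, 0, 255]])

```text
t: 62.85
tcp_pos: [0.4369, 0.2318, 0.1452]
tool_rot: [0.999, 0.026, -0.001, -0.021]
force: [1.3, -0.2, -0.7]
finger_gap: 0.337
```

```bash
python3 st.py
```

```text
62.85 [436.9 231.8 145.2] jaw -87.07 z [-0.003  0.041 -0.999] 0.337 [ 1.3 -0.2 -0.7]
[0.2364 0.4828 1.8517 0.0566 0.8009 1.7168]
```

Call:
jog_arm(motion=[[3, 1.1, 0, 0, 255], [3, 1.1, 0, 0, 255], [0, 0, 0, 0, 255], [-0.9, -0.3, 0, 0, 255], [-0.9, -0.3, 0, 0, 255], [-0.9, -0.3, 0, 0, 255], [-0.9, -0.3, 0, 0, 255], [-0.9, -0.4, 0, 0, 255], [0, 0, 0, 0, 255], [0, 0, 0, 0, 255]])

```text
t: 63.68
tcp_pos: [0.4519, 0.2373, 0.1451]
tool_rot: [0.999, 0.025, -0.002, -0.02]
force: [1.0, 0.2, -2.0]
finger_gap: 0.34
```

```bash
python3 st.py
```

```text
63.68 [451.9 237.3 145.1] jaw -87.12 z [-0.006  0.04  -0.999] 0.34 [ 1.   0.2 -2. ]
[0.2401 0.5005 1.8113 0.0553 0.8265 1.7232]
```

Call:
jog_arm(motion=[[-0.5, -0.4, -1, 0.2, 255], [0, 0, -1, 0, 255], [0, 0, -1, 0, 255], [0, 0, -1, 0, 255], [0, 0, -1, 0, 255], [0, 0, -1, 0, 255], [0, 0, -1, 0, 255], [0, 0, -0.5, 0, 255], [0, 0, 0, 0, 255], [0, 0, 0, 0, 255]])

```text
t: 64.52
tcp_pos: [0.4474, 0.2335, 0.0702]
tool_rot: [0.999, 0.027, 0.002, -0.021]
force: [-0.2, -0.5, -0.5]
finger_gap: 0.337
```

```bash
python3 st.py
```

```text
64.52 [447.4 233.5  70.2] jaw -86.92 z [ 0.002  0.043 -0.999] 0.337 [-0.2 -0.5 -0.5]
[0.2346 0.6287 1.879  0.0701 0.6233 1.6949]
```

Call:
jog_arm(motion=[[0, 0, -1, 0, 255], [0, 0, -1, 0, 255], [0, 0, -1, 0, 255], [0, 0, -0.4, 0, 255], [0, 0, 0, 0, 255], [0, 0, 0, 0, 255]])

```text
t: 65.02
tcp_pos: [0.449, 0.234, 0.0345]
tool_rot: [0.999, 0.027, 0.004, -0.022]
force: [-0.6, -0.1, -0.5]
finger_gap: 0.344
```

```bash
python3 st.py;python3 - <<'E'
from ml import *
c=snap('wrist','u_wrist');crop('u_wrist',180,100,400,340,2.4,'u_w')
P=cloud(c)
m=(P[...,2]>.03)&(P[...,2]<.06)&(np.hypot(P[...,0]-.447,P[...,1]-.233)<.045)
from h import *
k,l,st,ce=cv2.connectedComponentsWithStats(m.astype(np.uint8))
for i in range(1,k):
    if st[i,4]>300:
        q=P[l==i];print(st[i],cv2.minAreaRect((q[:,:2]*1000).astype(np.float32)))
        A=np.c_[q[:,:2],np.ones(len(q))];print(np.linalg.lstsq(A,q[:,2],rcond=None)[0])
E
```

```text
65.02 [449.  234.   34.5] jaw -86.91 z [ 0.006  0.044 -0.999] 0.344 [-0.6 -0.1 -0.5]
[0.2347 0.6989 1.8915 0.0801 0.5363 1.6831]
[ 217  205  122  124 8585] ((450.67230224609375, 233.17498779296875), (63.19575500488281, 56.54198455810547), 3.0373964309692383)
[-0.04686514  0.01426244  0.068857  ]
```

View pics/u_w.png

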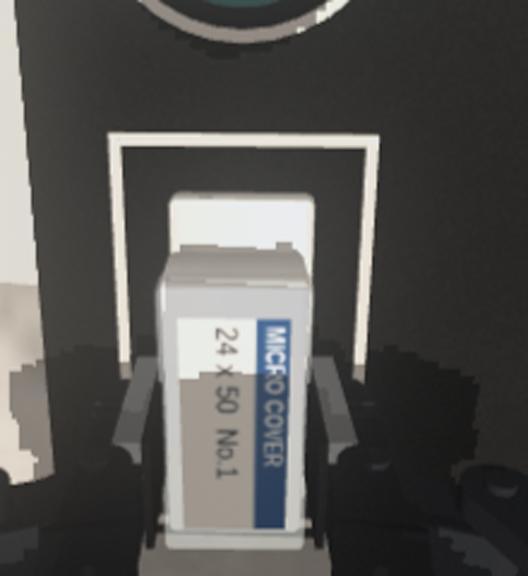

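Call:
jog_arm(motion=[[-0.35, 0, 0, 0, 255], [0, 0, 0, 0, 255], [0, 0, -0.6, 0, 255], [0, 0, 0, 0, 255], [0, 0, -0.5, 0, 255], [0, 0, 0, 0, 255], [0, 0, 0, 0, 255]])

```text
t: 65.65
tcp_pos: [0.4462, 0.2343, 0.024]
tool_rot: [0.999, 0.027, 0.006, -0.022]
force: [-0.9, -0.4, -0.8]
finger_gap: 0.338
```

```bash
python3 st.py
```

```text
65.65 [446.2 234.3  24. ] jaw -86.89 z [ 0.01   0.044 -0.999] 0.338 [-0.9 -0.4 -0.8]
[0.2367 0.7182 1.9028 0.085  0.502  1.6794]
```

Call:
jog_arm(motion=[[-0.1, -0.1, -0.25, 0, 255], [0, 0, 0, 0, 255], [0, 0, -0.15, 0, 255], [0, 0, 0, 0, 255]])

```text
t: 65.98
tcp_pos: [0.4456, 0.2333, 0.0201]
tool_rot: [0.999, 0.027, 0.006, -0.022]
force: [-1.1, 0.1, 3.6]
finger_gap: 0.343
```

```bash
python3 st.py;python3 - <<'E'
from ml import *
c=snap('wrist','v_wrist');crop('v_wrist',180,100,400,340,2.4,'v_w')
E
```

```text
65.98 [445.6 233.3  20.1] jaw -86.9 z [ 0.011  0.045 -0.999] 0.343 [-1.1  0.1  3.6]
[0.235  0.7255 1.9069 0.0872 0.4898 1.6753]
```

View pics/v_w.png

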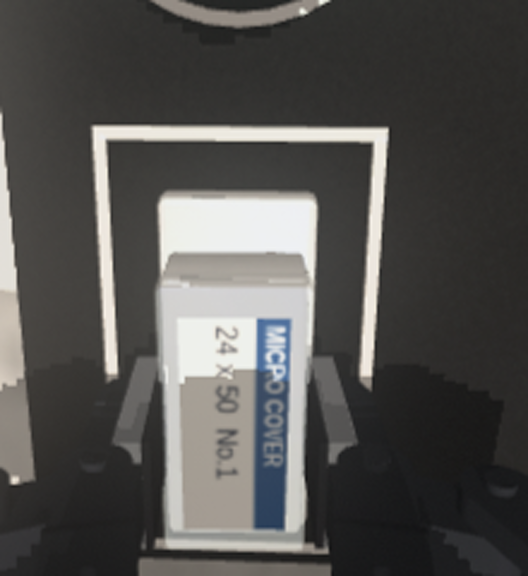

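Call:
jog_arm(motion=[[0, 0, 0, 0, 165], [0, 0, 0, 0, 155], [0, 0, 0, 0, 145], [0, 0, 0, 0, 120], [0, 0, 0, 0, 80], [0, 0, 0, 0, 40], [0, 0, 0, 0, 0], [0, 0, 0, 0, 0], [0, 0, 0, 0, 0]])

```text
t: 66.78
tcp_pos: [0.446, 0.2334, 0.02]
tool_rot: [0.999, 0.027, 0.007, -0.022]
force: [0.8, 0.3, -0.0]
finger_gap: 1.001
```

Call:
jog_arm(motion=[[0, 0, 1, 0, 0], [0, 0, 0, 0, 0], [0, 0, 2, 0, 0], [0, 0, 2, 0, 0], [0, 0, 2, 0, 0], [0, 0, 2, 0, 0], [0, 0, 2, 0, 0], [0, 0, 1, 0, 0], [0, 0, 0, 0, 0], [0, 0, 0, 0, 0]])

```text
t: 67.62
tcp_pos: [0.4445, 0.2329, 0.1475]
tool_rot: [0.999, 0.027, 0.007, -0.022]
force: [-0.1, -0.4, 0.4]
finger_gap: 1.0
```

```bash
python3 st.py;python3 - <<'E'
from ml import *
T=[]
for n in ['wrist','scene','side']:
    c=snap(n,'w_'+n);T.append('w_'+n)
c=load('w_wrist');P=cloud(c);g=c["img"].min(2)
for z0,z1 in((.02,.04),(.008,.0165)):
    m=(P[...,2]>z0)&(P[...,2]<z1)&(np.hypot(P[...,0]-.447,P[...,1]-.233)<.055)&(g>40)
    k,l,st,ce=cv2.connectedComponentsWithStats(m.astype(np.uint8))
    q=P[m];print(cv2.minAreaRect((q[:,:2]*1000).astype(np.float32)),np.median(q[:,2]))
    if z0==.02:
        q=q[q[:,2]>np.median(q[:,2])-.004];print(np.linalg.lstsq(np.c_[q[:,:2],np.ones(len(q))],q[:,2],rcond=None)[0])
        print('top',cv2.minAreaRect((q[:,:2]*1000).astype(np.float32)))
print('dropper');cyl(T,[.457,.043],.016,.015,.058)
print('oil');cyl(T,[.5695,.144],.0145,.013,.05)
print('screw');cyl(T,[.5595,.239],.026,.01,.06)
print('stain');rect(T,[.575,.05],.045,.075,.094)
print("eraser");rect(T[1:],[.338,-.226],.035,.0055,.02)
print("tape");rect(T[1:],[.505,-.438],.035,.01,.03)
crop('w_scene',160,130,340,250,4.4,'w_s')
E
```

```text
67.62 [444.5 232.9 147.5] jaw -86.89 z [ 0.012  0.045 -0.999] 1.0 [-0.1 -0.4  0.4]
[0.2349 0.4819 1.843  0.0568 0.7953 1.7124]
((447.3225402832031, 232.94952392578125), (62.95545959472656, 30.934375762939453), 2.4424068927764893) 0.035909522369325264
[-3.06938346e-03 -5.22775586e-05  3.73197750e-02]
top ((447.3225402832031, 232.94952392578125), (62.95545959472656, 30.934375762939453), 2.4424068927764893)
((446.6990661621094, 233.06857299804688), (85.97161102294922, 36.154457092285156), 3.094424247741699) 0.012609010056579328
dropper
w_wrist 1500 [457.2  43.5] rms 1.04
w_scene 195 [458.6  42.7] rms 1.78
w_side 157 [456.4  43.5] rms 2.06
oil
w_wrist 1079 [569.9 144.3] rms 2.34
w_scene 119 [571.4 145. ] rms 2.61
w_side 43 [570.  145.6] rms 2.18
screw
w_wrist 321 [559.5 239.4] rms 0.58
w_scene 264 [561.4 239.1] rms 1.83
w_side 188 [558.3 239.4] rms 2.69
stain
w_wrist 1347 [573.7  73.7] [46.6 13.3] 11.7 z [82.5 91.6]
w_scene 196 [575.7  49.2] [49.3 49.8] 84.3 z [89.1 92. ]
w_side 148 [574.4  50.1] [53.4 48. ] 88.5 z [88.7 91.5]
eraser
w_scene 183 [ 338.1 -226.4] [47.3 23. ] 85.0 z [11.7 13.3]
w_side 102 [ 337.4 -226.3] [51.3 21.3] 86.6 z [11.2 12.7]
tape
w_scene 440 [ 506.8 -436.1] [56.3 55.5] 29.1 z [17.4 18.9]
w_side 399 [ 506.3 -436. ] [57.7 55.3] 74.2 z [17.  18.4]
```

View pics/w_wrist.png

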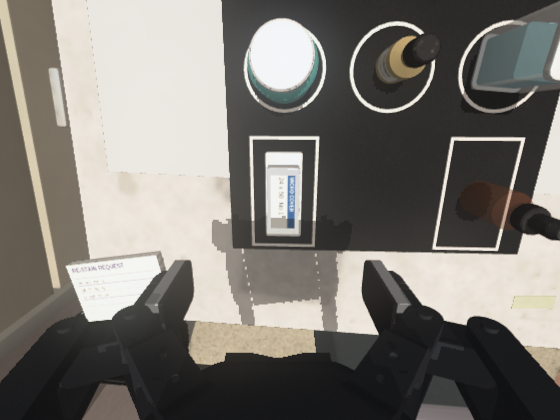

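View pics/w_s.png

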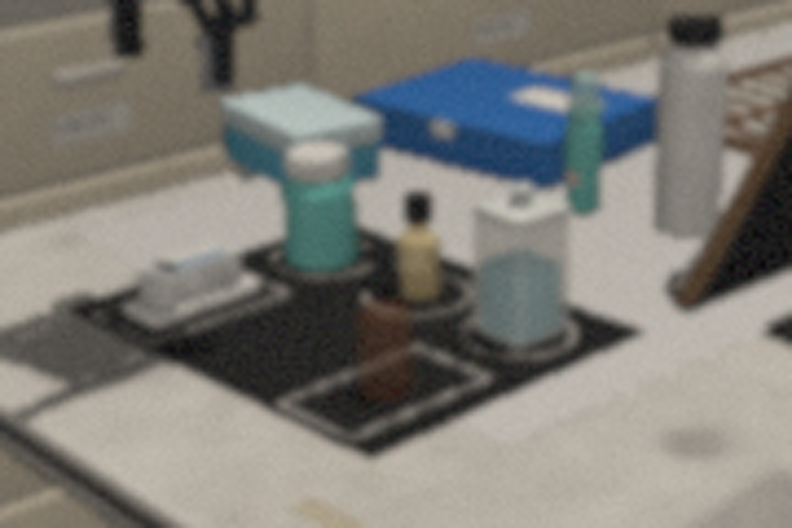

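```bash
python3 -c "
from station import *
print(sign_off())"
```

```text
the job is handed in; nothing more can be done
None
```

The coverslipping station is laid out as asked, in the order given, and I handed it in at about 68 s of the 128 s. `sign_off` reports no verdict, so these are my own last camera checks:

- **Oil bottle:** It stands upright in the middle ring, about 2–3 mm behind the ring's centre. It is the least exact of the four, and I left it there.
- **Dropper bottle:** It stands upright in the frame in front of the square staining jar, about 1 mm off centre.
- **Mailer:** It lies flat and lengthwise in the frame in front of the screw-lid jar, within about 1 mm of centre. Its angle matches the mat's at 3.1°.
- **Cover-glass box:** It lies flat on the mailer, within about 1 mm of centre and 0.6° of the mailer's direction.
- **Jars, eraser and tape:** They measure within 2 mm of where they were at the start, which is within the camera error. The final wrist picture did not show the square jar properly and its fit was useless, so that jar rests on the other two cameras.

**Measured against the description:** the box's top measured about 24 mm above the table, not the stated 18 mm. The description may be off. I set the box down by height from where I gripped it and by touch, about 3.6 N, so this did not affect the placing.

**Gripper tilt:** the gripper drifted up to about 6° off vertical while carrying. I corrected most of this with extra arm moves before each placing. About 2° was left when I let go of the box, which settled flat.

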